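Feed a mould flask along the fence of the light-curing bench with the push stick

ROBOT

A 7-joint arm with a two-finger parallel gripper is mounted at the origin on the work surface. World frame = base frame: x ahead of the robot, y to its left, z up, the work surface at z = 0. Lengths are in m, angles in rad, forces in N, time in s.
With the tool pointing down it reaches from about 0.425 to 0.825 m from the base axis. Payload 3.6 kg.
Tool frame: the origin (TCP) lies at the very end of the fingers, on their centre line; the grasp point (between the pads) lies 19 mm behind it; z points along the fingers, y is the direction in which the jaws open and shut (so a half turn about z gives the same grasp; the last joint's range is limited). The gripper opens to 85 mm and grips with 20 to 120 N. Pads are 22 mm wide; open, the fingers measure 114 mm over their backs; the gripper's body (76 mm by 85 mm) begins 54 mm behind the grasp point. The pads swing forward as they close: fully open they stand 13 mm farther back than shut.
Start: joints at [-1.274, 0.615, -0.013, 1.423, 0.008, 1.103, -0.04], TCP at [0.206, 0.616, 0.231] pointing down, gripper open.
Joint ranges: [-3.12, 3.12], [-0.3, 2.06], [-1.34, 1.32], [0.26, 2.42], [-1.36, 4.5], [0.01, 1.98], [-2.84, 2.84]. Speed limits (rad/s): [2.79, 2.79, 3.14, 3.14, 3.14, 3.14, 3.14].

INTERFACE

Orientations are given as a unit quaternion [x, y, z, w].
In Python, from rig import get_state, read_camera, camera_info, hand_in gives the robot as it stands.
- The arm moves only by the shell command python3 -m handwheel 'ROWS' [FORCE]. ROWS is JSON, a list of rows, each an object of numbers: "x", "y", "z": the shift along the tool's x, y, z in mm; "ax", "ay", "az": the turn, a rotation vector about the tool's x, y, z in rad; "jaw": the closure, from 0 (fully open) to 1 (shut). A call has 1 to 20 rows; each row shifts and turns the commanded pose from where the row before left it, along the tool's axes as they then stand; what a row does not reach is not made up. A row lasts 1/12 s, in which the tool goes at most 41.7 mm and 7.16 degrees, less where a joint would pass 70% of its speed; a pose out of reach is approached as far as the arm can. A call with a gripper value outside its range is refused whole. The fingers move at their own pace and stop on an object; FORCE is the grip in N (left out, the last holds). Time passes only in rows, so rows that do not move let the fingers close. It gives the time, the measured TCP pose, the force and the opening at its end, in the units of the state.
- get_state(): the state, without advancing time (a new reading comes with each control period).
- read_camera(name): name is "side" or "top"; returns (picture, depth): 400x640x3 uint8, blue, green, red; 400x640 float32, m along the optical axis (not along the pixel's ray), 0 where there is no reading.
- camera_info(name): a dict with "fx", "fy", "cx", "cy" (pixels), "k1" (the pictures are not rectified: a ray, as slopes to the right and down, at radius r is drawn at 1 + k1 r^2 times it, then the intrinsics apply), "T" (4x4, takes a point from camera to world coordinates). Camera axes: x right, y up, looking along -z (the intrinsics and any distortion apply to the point x, -y, -z); pixel columns grow to the right and rows downward; lengths in m; the calibration is good to about 2 mm. A picture is of the moment at which its call begins. camera_info takes no time and is no camera call.
- hand_in(): hands the job in, once; it reports no verdict.
The state is a dict: "time_s": time; "joint_positions": joint angles; "joint_velocities": joint speeds; "joint_torque": joint torques, N m; "ee_pos": TCP position; "eef_rot": TCP orientation; "contact_force": force on the tool from outside, world axes, zero at the start; "moment": the same for the moment, N m; "gripper_width": opening from 0.0 (shut) to 1.0 (fully open).
Only numpy, scipy, OpenCV 4.12 (cv2) and the standard library are available. Lean on these libraries where they do the work, as an engineer would, in place of code of your own. Each camera call takes 0.05 s, during which the arm holds its last target. There are 200 camera calls.

TASK

Load the long curing flask into the light-curing bench with the push stick, never with the hand: bring the flask flat against the fence, then feed it along, kept pressed to the fence all the way in under the amber shield, until it comes up gently and fully home against the end stop. Then lay the push stick flat on the table, off the curing bench, and leave the other things where they are.

Things in the scene. Friction and masses are not known exactly. Their poses are not given: they have to be found in the camera images.
- bench: Light-curing bench, fixed, but placed and yawed differently each time. Origin at table height below point mouth; own +y is the feed direction, +x points across the bed to the fence. Grey bed from x -110 to +35 mm and y -230 to +170, its surface 22 mm above the table. White lamp housing, 160 tall, beyond y 171.
- mouth (a point): Point on the bed surface, on the fence's guiding face, below the shield's entry edge (the mouth); axes as the bench. The end stop, a dark steel block 50 mm wide and 26 tall clamped at the fence, has its face 90 to 140 mm past this point in +y: it is set differently each time and not given, so see it or feel it.
- shield (a point): Centre of the underside of the flat amber see-through shield, 82 mm above the bed; axes as the bench. It covers the bench's x -120 to +30 mm and y 0 to 172, open beneath at the mouth and on the near side, one thin post behind the fence; LED bars on it reach 105 mm above the bed.
- stop_pin (a joint): Travel (m) of the little brass spring pin in the face of the end stop: 0 standing out 6 mm, 0.006 pushed in flush by the flask. Its spring is weak (0.3 N), weaker than the flask's friction on the bed.
- flask: The long curing flask: grey plastic block 100 mm long (own y), 56 wide (own x), 36 tall, about 0.35 kg, smooth (friction about 0.35), a clear cup 42 across and 20 high on top. Origin at the centre of its underside; +y is its nose (feed direction), +x its fence side. Starts loose on the bed before the mouth, 10 to 35 mm off the fence, up to 0.2 rad askew.
- flask_nose (a point): Lower front corner of the flask on its fence side (own x +28, y +50 mm); axes as the flask.
- flask_heel (a point): Lower rear corner of the flask on its fence side (own x +28, y -50 mm).
- flask_corner (a point): Lower rear corner of the flask away from the fence (own x -28, y -50 mm): where the stick's notch bears to push forward and towards the fence at once.
- fence: Aluminium fence bar of the bench, origin and axes as bench. Its guiding face is the plane x = 0, from y -227 to +157 mm; its top is 26 mm above the bed.
- push_stick: Plywood push stick, flat on the table right of the bench, about 0.12 kg. Origin on its underside at the grip; own +x to the head. Handle 26 wide, 26 high from x -77 to +37 mm; tail 36 wide, 22 high, back to -100; shaft 20 wide, 16 high; head 41 wide, 16 high, ending at +163 in a bird's-mouth notch, 100 degrees wide in the horizontal plane, 13 deep.
- notch (a point): Bottom of the stick's notch, mid height (stick's own x +150, z +8 mm); axes as the stick.
- resin_bottle: Bystander, leave alone: brown bottle, 48 mm across, 115 mm tall; origin under its centre.
- short_flask: Bystander, leave alone: a flask of the same make but only 62 mm long, standing behind the fence, not the one to cure; origin under its centre.
- pen_pot: Bystander, leave alone: black open pot, 72 across, 95 mm tall; origin under its centre.
- spatula: Bystander, leave alone: small spatula, 170 mm long, lying on the table.
- tip_tray: Bystander, leave alone: white tray with compartments, 100 x 150 x 30 mm; origin under its centre.
- otoscope: Bystander, leave alone: black otoscope standing on its round foot, 68 across, 175 mm tall; origin under its centre.
- powder_jar: Bystander, leave alone: white jar, 60 across, 60 mm tall; origin under its centre.

How it is judged:
By the outcome, as a careful person would: the job done as asked, in the order asked, and still so for the second after the job is handed in, with the robot touching nothing.
It also fails if it takes over 67 s, if anything falls off the work surface, if the arm or the gripper's body presses on something with over 40 N, if the wrist force passes 120 N, or if a joint passes its speed limit or range.

## Working session

There is one attempt and no reset: what is moved stays moved. The work goes in short steps, Python scripts to look and compute and a shell command to move; the robot and the scene stay as the last step left them, time stands still between calls to the robot, and variables do not carry over. Pictures are saved under pics/ and viewed, about 8 in all and at most 12, crops included, and the job is handed in when it is done.

```bash
mkdir -p pics; cat > h.py <<'E'
import numpy as np, cv2
from rig import *
from scipy.spatial.transform import Rotation as R
def ray(name,px):
    c=camera_info(name);T=np.array(c["T"]);px=np.atleast_2d(px).astype(float)
    d=np.stack([(px[:,0]-c["cx"])/c["fx"],(px[:,1]-c["cy"])/c["fy"]],1);u=d.copy()
    for _ in range(20): u=d/(1+c["k1"]*(u**2).sum(1,keepdims=True))
    v=np.stack([u[:,0],-u[:,1],-np.ones(len(u))],1)
    return T[:3,3],v@T[:3,:3].T
def plane(name,px,z):
    o,v=ray(name,px);return o+v*((z-o[2])/v[:,2])[:,None]
def dep(name,px,D):
    o,v=ray(name,px);px=np.atleast_2d(px).astype(int);return o+v*D[px[:,1],px[:,0]][:,None]
def proj(name,P):
    c=camera_info(name);T=np.array(c["T"]);q=(np.atleast_2d(P)-T[:3,3])@T[:3,:3]
    u=np.stack([q[:,0],-q[:,1]],1)/(-q[:,2:]);u=u*(1+c["k1"]*(u**2).sum(1,keepdims=True))
    return u*[c["fx"],c["fy"]]+[c["cx"],c["cy"]]
E
python3 - <<'E'
from h import *
for n in("top","side"):
    p,d=read_camera(n);cv2.imwrite(f"pics/{n}0.png",p);np.save(f"pics/{n}0.npy",d)
    c=camera_info(n);print(n,c["fx"],c["k1"],np.round(c["T"],3).tolist())
s=get_state();print(s)
E
```

```text
top 458.32963868580396 0.030252068076916983 [[0.001, 0.991, -0.133, 0.392], [-1.0, -0.0, -0.012, 0.024], [-0.012, 0.133, 0.991, 1.569], [0.0, 0.0, 0.0, 1.0]]
side 388.634026430861 0.01925107120252894 [[-0.984, -0.108, 0.14, 0.774], [0.177, -0.549, 0.817, 1.042], [-0.011, 0.829, 0.56, 0.778], [0.0, 0.0, 0.0, 1.0]]
{'time_s': 0.1, 'joint_positions': array([-1.27448284,  0.61582087, -0.01262049,  1.42476461,  0.00810957,
        1.10338599, -0.04039155]), 'joint_velocities': array([ 7.23244862e-04, -2.71019920e-03,  1.37373450e-03, -3.54388156e-03,
        3.45806633e-04, -8.32522602e-04, -2.01909205e-05]), 'joint_torque': array([ 1.22591773e-03, -4.70386040e+01,  2.60365298e-01, -1.71572381e+01,
        1.01907799e-02,  5.85979375e-03,  2.55564436e-05]), 'ee_pos': array([0.20597274, 0.61577081, 0.23024643]), 'eef_rot': array([ 1.60666403e-01,  9.87008081e-01, -1.15184437e-03, -1.69567072e-04]), 'contact_force': array([0.04312784, 0.12606328, 0.23480323]), 'moment': array([-0.01137799, -0.03258548, -0.02422384]), 'gripper_width': 1.0004400276228427}
```

View pics/top0.png

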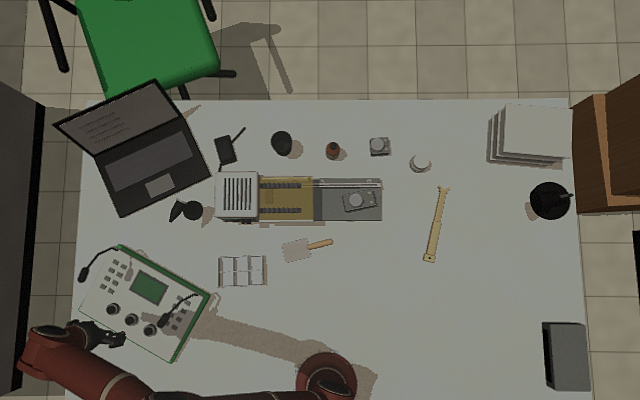

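View pics/side0.png

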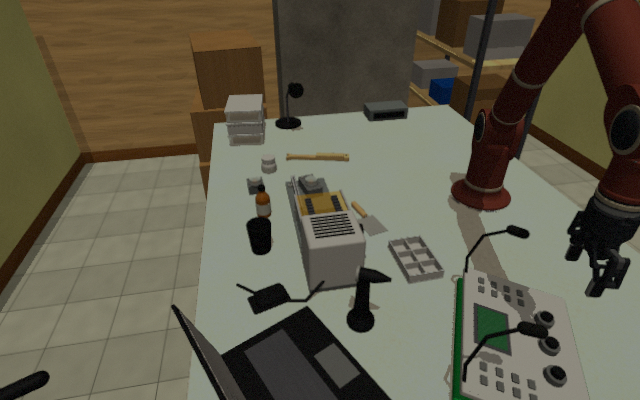

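The top view has the lamp at (237,195), shield at (285,198), flask at (360,201), stick from (443,188) head(?) to (429,258). The feed direction is image-left (world +y) and the fence is on the upper side (world +x). I'll zoom in on both.

```bash
python3 - <<'E'
from h import *
p=cv2.imread("pics/top0.png");
a=cv2.resize(p[165:235,205:395],None,fx=4.2,fy=4.2,interpolation=cv2.INTER_CUBIC)
b=cv2.resize(p[178:268,415:455],None,fx=3.2,fy=3.2,interpolation=cv2.INTER_CUBIC)
c=np.zeros((294+290,800,3),np.uint8);c[:294,:798]=a;c[294:294+288,:128]=b
s=cv2.imread("pics/side0.png")[150:245,270:400]
s=cv2.resize(s,None,fx=3,fy=3,interpolation=cv2.INTER_CUBIC);c[294:294+285,200:590]=s
cv2.imwrite("pics/z0.png",c)
D=np.load("pics/top0.npy")
for q in [(300,240),(360,201),(350,215),(375,182),(340,192),(345,184),(285,198),(443,190),(436,225),(430,258),(237,195),(378,213)]: print(q,np.round(dep("top",q,D)[0],4))
E
```

```text
(300, 240) [0.4622 0.0862 0.0099]
(360, 201) [ 0.5867 -0.1125  0.0772]
(350, 215) [0.3923 0.024  1.5685]
(375, 182) [ 0.6585 -0.1688  0.0269]
(340, 192) [ 0.6245 -0.0497  0.0247]
(345, 184) [ 0.6482 -0.0655  0.0478]
(285, 198) [0.5929 0.1316 0.1048]
(443, 190) [ 0.6328 -0.4012  0.014 ]
(436, 225) [ 0.5122 -0.3703  0.0261]
(430, 258) [ 0.4025 -0.3462  0.0278]
(237, 195) [0.5946 0.2766 0.1616]
(378, 213) [ 0.5533 -0.1782  0.0188]
```

View pics/z0.png

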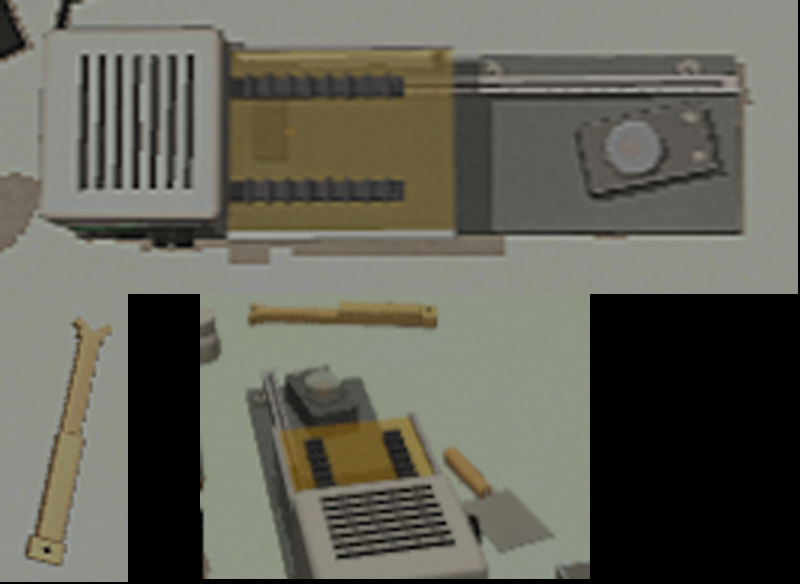

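The zoom shows the fence's bright bar (z-row ~75–95), the flask askew with its nose farther from the fence than its heel, the stop at zoom (252–287, 105–160) with the pin at (290,130), and the stick's head at top. Next I'll measure edges at subpixel level.

```bash
cat >> h.py <<'E'
def edge(g,fixed,lo,hi,axis,sign):
    """axis 0: profile along rows at column 'fixed'; returns subpixel position of strongest gradient of given sign"""
    f=g[lo:hi,fixed] if axis==0 else g[fixed,lo:hi]
    d=sign*np.diff(f.astype(float));i=int(np.argmax(d))
    o=0 if i in(0,len(d)-1) else .5*(d[i-1]-d[i+1])/(d[i-1]-2*d[i]+d[i+1])
    return lo+i+.5+o
def fitline(P):
    x0,y0=0,0
    vx,vy,x,y=cv2.fitLine(P[:,:2].astype(np.float32),cv2.DIST_HUBER,0,.001,.001).ravel()
    r=(P[:,:2]-[x,y])@[-vy,vx]
    return np.array([x,y]),np.array([vx,vy]),r.std()
E
python3 - <<'E'
from h import *
p=cv2.imread("pics/top0.png");g=cv2.cvtColor(p,cv2.COLOR_BGR2GRAY);D=np.load("pics/top0.npy")
np.set_printoptions(linewidth=250)
print("col370",g[175:225,370]);print("col330",g[175:225,330]);print("row215",g[215,300:390]);print("row 195 ",g[195,300:390])
cols=range(325,380)
for nm,lo,hi,s,z in(("bed near",215,226,1,.022),("fence lip",184,191,-1,.048)):
    P=plane("top",[(c,edge(g,c,lo,hi,0,s)) for c in cols],z);c,v,r=fitline(P);print(nm,c,v,np.arctan2(v[1],v[0]),r*1e3)
P=plane("top",[(edge(g,r,375,390,1,1),r) for r in range(192,218)],.022);print("bed end",fitline(P))
P=plane("top",[(edge(g,r,308,320,1,-1),r) for r in range(192,216)],.106);print("shield edge",fitline(P))
# height map
v,u=np.mgrid[0:400,0:640];px=np.stack([u.ravel(),v.ravel()],1);X=dep("top",px,D).reshape(400,640,3);H=X[...,2].copy();H[D==0]=np.nan
a=cv2.resize(p[178:222,335:388],None,fx=9,fy=9,interpolation=cv2.INTER_NEAREST)
h=cv2.applyColorMap((np.clip(np.nan_to_num(H[178:222,335:388])/.1,0,1)*255).astype(np.uint8),cv2.COLORMAP_JET)
h=cv2.resize(h,None,fx=5,fy=5,interpolation=cv2.INTER_NEAREST)
c=np.zeros((600,780,3),np.uint8);c[:396,:477]=a;c[:220,500:765]=h
s=cv2.imread("pics/side0.png")[172:222,280:352];s=cv2.resize(s,None,fx=4,fy=4,interpolation=cv2.INTER_CUBIC);c[400:600,:288]=s
t=p[185:225,255:300];t=cv2.resize(t,None,fx=5,fy=5,interpolation=cv2.INTER_CUBIC);c[400:600,300:525]=t
cv2.imwrite("pics/z1.png",c)
E
```

```text
col370 [144 145 149  92 107 129 124 104 154  71 101 142  43  87  87  86  90 114 116  89  87  86  86  87  87  84 117 114  99  88  98  32  51 100  96  95  94  94  94  93  93  94  94  94 102  43 157 145 143 142]
col330 [144 145 150  90  87  89  89  86 135 100  71 160  45  54  97  92  91  90  92  91  90  89  88  91  91  91  92  91  90  89  90  91  91  93  90  90  91  93  92  91  91  91  94  94  92  49 157 146 142 143]
row215 [ 95  94  95  94  93  94  94  94  94  93  94  96  93  74  61  65  64  63  64  63  63  60  82  94  92  93  93  91  91  91  91  93  91  92  94  93  93  93  92  93  93  93  92  94  92  94  95  95  93  93  94  94  94  95  97  94  94  95  96  96  96  95
  97  95  96  94  96  96  96  94  93  93  92  93  93  92  93  92  92  91  96  99 130 146 144 143 144 143 143 143]
row 195  [ 94  94  94  93  93  94  93  94  94  94  95  95  87  70  63  66  63  64  61  62  61  58  82  92  89  91  91  91  91  91  90  89  90  90  91  92  91  92  92  90  92  94  86  84  88  88  87  86  86  85  91 120 136 126 119 117 117 119 120 113  95  84
  87  86  85  86  86  88  87  87  87  88  86  72  60  83  94  93  93  92  78  91 132 146 143 143 144 145 143 144]
bed near [ 0.52724224 -0.08662237] [ 2.0332733e-04 -1.0000000e+00] -1.570593 0.279584049869653
fence lip [ 0.63941157 -0.09291362] [ 0.00217707 -0.9999976 ] -1.5686193 0.07855487023027584
bed end (array([ 0.58406276, -0.19038908], dtype=float32), array([ 0.9998786 , -0.01558366], dtype=float32), np.float64(0.0001375897301795874))
shield edge (array([0.5707547 , 0.04255995], dtype=float32), array([0.9998638 , 0.01650507], dtype=float32), np.float64(0.00026170986391106275))
```

View pics/z1.png

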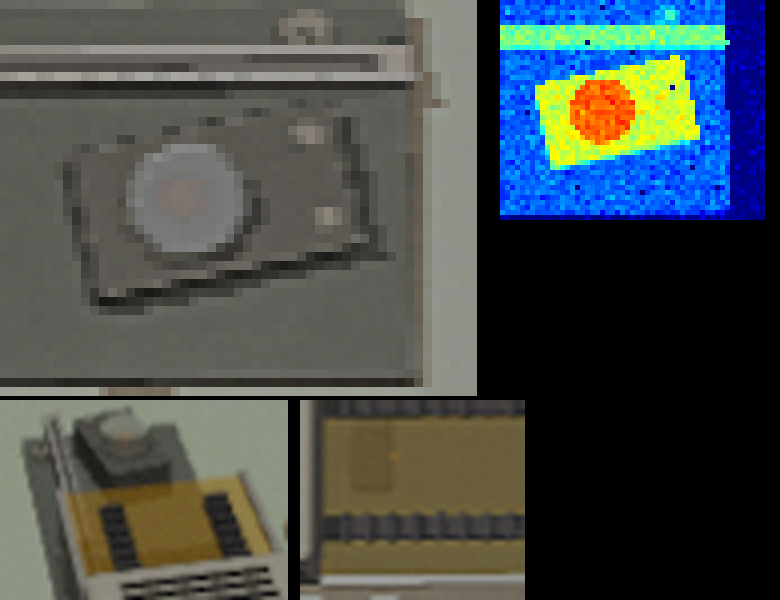

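The crops show the flask clearly as a depth plateau (yellow), with the cup nearer its nose and its nose turned away from the fence. The stop's right-hand face is at top pixel ≈(273.6,197), pin at ≈(274.5,196).

```bash
python3 - <<'E'
from h import *
p=cv2.imread("pics/top0.png");D=np.load("pics/top0.npy")
v,u=np.mgrid[0:400,0:640];X=dep("top",np.stack([u.ravel(),v.ravel()],1),D).reshape(400,640,3)
m=np.zeros((400,640),np.uint8);s=(slice(189,220),slice(338,380));m[s]=(X[s][...,2]>.042)*255
c=max(cv2.findContours(m,0,1)[0],key=cv2.contourArea)
ys,xs=np.nonzero(m);print("n",len(xs))
P=plane("top",np.stack([xs,ys],1),.058)[:,:2].astype(np.float32)
r=cv2.minAreaRect(P);print("flask rect",r)
C=np.cov(P.T);w,V=np.linalg.eigh(C);print("mean",P.mean(0),"axis",V[:,1],"sizes",np.sqrt(12*w))
print("stop face",plane("top",[(273.6,190.5),(273.6,197),(273.6,203)],.048),"pin",plane("top",[(274.6,196)],.035))
g=p[...,1].astype(int);print(p[195:199,262:282,1])
hsv=cv2.cvtColor(p,cv2.COLOR_BGR2HSV);w=np.zeros((400,640),bool);w[175:275,410:460]=True
k=((hsv[...,1]>60)&(hsv[...,0]>10)&(hsv[...,0]<35)&w).astype(np.uint8)*255
n,l,st,ce=cv2.connectedComponentsWithStats(k);i=1+np.argmax(st[1:,4]);ys,xs=np.nonzero(l==i);print("stick n",len(xs),st[i])
P=plane("top",np.stack([xs,ys],1),.02)[:,:2]
r=cv2.minAreaRect(P.astype(np.float32));print(r)
a=np.array([1.,0]);c,v_,e=fitline(P);v_=v_*np.sign(v_[0]);t=(P-c)@v_;q=(P-c)@[-v_[1],v_[0]];print(c,v_,np.arctan2(v_[1],v_[0]),t.min(),t.max())
for b in np.arange(t.min(),t.max(),.015):
    k=(t>=b)&(t<b+.015);print(round(b-t.min(),3),round(q[k].mean()*1e3,1),round(np.ptp(q[k])*1e3,1))
E
```

```text
n 529
flask rect ((0.5759881734848022, -0.10876287519931793), (0.09081026911735535, 0.11270405352115631), 11.399086952209473)
mean [ 0.592469  -0.1072997] axis [-0.18621012  0.98250994] sizes [0.05955713 0.10142864]
stop face [[0.62616398 0.17428276 0.048     ]
 [0.60412171 0.17400283 0.048     ]
 [0.58384893 0.17374394 0.048     ]] pin [[0.60934656 0.17194422 0.035     ]]
[[92 92 89 85 86 85 85 86 86 86 84 91 95 94 93 95 94 93 94 95]
 [92 93 92 86 85 85 84 83 86 85 85 97 98 94 94 94 93 93 95 94]
 [90 94 91 86 86 83 85 85 86 86 81 86 92 92 93 93 93 93 93 93]
 [90 95 92 86 85 84 83 86 85 85 81 87 95 95 94 94 93 94 95 95]]
stick n 608 [423 186  27  77 608]
((0.517780065536499, -0.37180957198143005), (0.038144614547491074, 0.25784212350845337), 76.37078094482422)
[ 0.5068495  -0.36893877] [ 0.97227705 -0.23383193] -0.236017 -0.11764666629371148 0.1401853921912042
0.0 0.2 37.4
0.015 -0.0 34.2
0.03 0.0 28.4
0.045 0.3 27.8
0.06 -0.7 27.9
0.075 0.1 27.9
0.09 0.1 27.9
0.105 -1.0 28.6
0.12 -0.2 28.0
0.135 0.6 19.6
0.15 0.9 20.2
0.165 0.2 20.2
0.18 0.3 20.9
0.195 0.2 19.6
0.21 -0.2 21.0
0.225 -0.1 24.3
0.24 -0.2 37.5
0.255 -0.1 37.5
```

```bash
cat >> h.py <<'E'
def to(xyz,stickyaw,grip=None):
    """tool-frame shift (mm) and az (rad) to bring TCP to xyz with stick direction yaw (tool y = stickyaw-90deg)"""
    s=get_state();r=R.from_quat(s["eef_rot"]);p=np.array(s["ee_pos"])
    yw=stickyaw-np.pi/2;y=np.array([np.cos(yw),np.sin(yw),0]);z=np.array([0,0,-1.]);t=R.from_matrix(np.stack([np.cross(y,z),y,z],1))
    print("t",round(s["time_s"],2),"pos",np.round(p*1e3,1),"F",np.round(s["contact_force"],1),"w",round(s["gripper_width"],3))
    print(" now shift mm",np.round(r.inv().apply(np.array(xyz)-p)*1e3,1),"turn",np.round((r.inv()*t).as_rotvec(),4)," shift after turn",np.round(t.inv().apply(np.array(xyz)-p)*1e3,1))
E
R1='{"x":-40,"az":0.0628}'
python3 -m handwheel '[{"x":-40,"az":0.0628},{"x":-40,"az":0.0628},{"x":-40,"az":0.0628},{"x":-40,"az":0.0628},{"x":-40,"az":0.0628},{"x":-40,"az":0.0628},{"x":-40,"az":0.0628},{"x":-40,"az":0.0628},{"x":-40,"az":0.0628},{"x":-40,"az":0.0628},{"x":-40,"az":0.0628},{"x":-40,"az":0.0628},{"x":-40,"az":0.0628},{"x":-40,"az":0.0628},{"x":-40,"az":0.0628},{"x":-40,"az":0.0628},{"x":-40,"az":0.0628},{"x":-40,"az":0.0628},{"x":-40,"az":0.0628},{"x":-40,"az":0.0628}]'
python3 -c "
from h import *
to([.4971,-.3665,.2],-.236)"
```

```text
t 0.1 pos [206.  615.8 230.2] F [0.  0.1 0.2] w 1.0
 now shift mm [-587.6 -839.2   32.2] turn [-1.0000e-04  3.6000e-03  3.0549e+00]  shift after turn [512.7 887.   30.2]$[0]: bad value
```

```bash
python3 -m handwheel '[{"x":-10,"y":0,"z":0,"ax":0,"ay":0,"az":0.0628,"jaw":0}]'; python3 -m handwheel '[{"x":-10,"az":0.06,"jaw":0}]'; python3 -m handwheel --help | head -30
```

```text
time_s: 0.18
ee_pos: [0.2125, 0.6137, 0.2304]
eef_rot: [0.19, 0.982, -0.001, -0.002]
contact_force: [-1.0, -0.8, 0.3]
gripper_width: 1.004$[0]: bad value
invalid input: not JSON, or not a number
```

Every key is required in each row, so I'll write them out in full.

```bash
python3 -m handwheel '[{"x":-40,"y":0,"z":0,"ax":0,"ay":0,"az":0.0628,"jaw":0},{"x":-40,"y":0,"z":0,"ax":0,"ay":0,"az":0.0628,"jaw":0},{"x":-40,"y":0,"z":0,"ax":0,"ay":0,"az":0.0628,"jaw":0},{"x":-40,"y":0,"z":0,"ax":0,"ay":0,"az":0.0628,"jaw":0},{"x":-40,"y":0,"z":0,"ax":0,"ay":0,"az":0.0628,"jaw":0},{"x":-40,"y":0,"z":0,"ax":0,"ay":0,"az":0.0628,"jaw":0},{"x":-40,"y":0,"z":0,"ax":0,"ay":0,"az":0.0628,"jaw":0},{"x":-40,"y":0,"z":0,"ax":0,"ay":0,"az":0.0628,"jaw":0},{"x":-40,"y":0,"z":0,"ax":0,"ay":0,"az":0.0628,"jaw":0},{"x":-40,"y":0,"z":0,"ax":0,"ay":0,"az":0.0628,"jaw":0},{"x":-40,"y":0,"z":0,"ax":0,"ay":0,"az":0.0628,"jaw":0},{"x":-40,"y":0,"z":0,"ax":0,"ay":0,"az":0.0628,"jaw":0},{"x":-40,"y":0,"z":0,"ax":0,"ay":0,"az":0.0628,"jaw":0},{"x":-40,"y":0,"z":0,"ax":0,"ay":0,"az":0.0628,"jaw":0},{"x":-40,"y":0,"z":0,"ax":0,"ay":0,"az":0.0628,"jaw":0},{"x":-40,"y":0,"z":0,"ax":0,"ay":0,"az":0.0628,"jaw":0},{"x":-40,"y":0,"z":0,"ax":0,"ay":0,"az":0.0628,"jaw":0},{"x":-40,"y":0,"z":0,"ax":0,"ay":0,"az":0.0628,"jaw":0},{"x":-40,"y":0,"z":0,"ax":0,"ay":0,"az":0.0628,"jaw":0},{"x":-40,"y":0,"z":0,"ax":0,"ay":0,"az":0.0628,"jaw":0}]'
python3 -c "
from h import *
to([.4971,-.3665,.2],-.236)"
```

```text
time_s: 1.85
ee_pos: [0.6312, -0.0111, 0.2307]
eef_rot: [0.733, 0.681, -0.0, -0.0]
contact_force: [0.3, 0.2, 0.9]
gripper_width: 1.004
t 1.85 pos [631.2 -11.1 230.7] F [0.3 0.2 0.9] w 1.004
 now shift mm [-364.3 -107.6   30.8] turn [-5.0000e-04  7.0000e-04  1.7332e+00]  shift after turn [-47.3 376.9  30.7]
```

```bash
python3 -m handwheel '[{"x":-40,"y":-12,"z":0,"ax":0,"ay":0,"az":0,"jaw":0},{"x":-40,"y":-12,"z":0,"ax":0,"ay":0,"az":0,"jaw":0},{"x":-40,"y":-12,"z":0,"ax":0,"ay":0,"az":0,"jaw":0},{"x":-40,"y":-12,"z":0,"ax":0,"ay":0,"az":0,"jaw":0},{"x":-40,"y":-12,"z":0,"ax":0,"ay":0,"az":0,"jaw":0},{"x":-40,"y":-12,"z":0,"ax":0,"ay":0,"az":0,"jaw":0},{"x":-40,"y":-12,"z":0,"ax":0,"ay":0,"az":0,"jaw":0},{"x":-40,"y":-12,"z":0,"ax":0,"ay":0,"az":0,"jaw":0},{"x":-40,"y":-12,"z":0,"ax":0,"ay":0,"az":0,"jaw":0}]'
python3 -m handwheel '[{"x":0,"y":0,"z":0,"ax":0,"ay":0,"az":0.1155,"jaw":0},{"x":0,"y":0,"z":0,"ax":0,"ay":0,"az":0.1155,"jaw":0},{"x":0,"y":0,"z":0,"ax":0,"ay":0,"az":0.1155,"jaw":0},{"x":0,"y":0,"z":0,"ax":0,"ay":0,"az":0.1155,"jaw":0},{"x":0,"y":0,"z":0,"ax":0,"ay":0,"az":0.1155,"jaw":0},{"x":0,"y":0,"z":0,"ax":0,"ay":0,"az":0.1155,"jaw":0},{"x":0,"y":0,"z":0,"ax":0,"ay":0,"az":0.1155,"jaw":0},{"x":0,"y":0,"z":0,"ax":0,"ay":0,"az":0.1155,"jaw":0},{"x":0,"y":0,"z":0,"ax":0,"ay":0,"az":0.1155,"jaw":0},{"x":0,"y":0,"z":0,"ax":0,"ay":0,"az":0.1155,"jaw":0},{"x":0,"y":0,"z":0,"ax":0,"ay":0,"az":0.1155,"jaw":0},{"x":0,"y":0,"z":0,"ax":0,"ay":0,"az":0.1155,"jaw":0},{"x":0,"y":0,"z":0,"ax":0,"ay":0,"az":0.1155,"jaw":0},{"x":0,"y":0,"z":0,"ax":0,"ay":0,"az":0.1155,"jaw":0},{"x":0,"y":0,"z":0,"ax":0,"ay":0,"az":0.1155,"jaw":0},{"x":0,"y":0,"z":0,"ax":0,"ay":0,"az":0,"jaw":0}]'
python3 -c "
from h import *
to([.4971,-.3665,.004],-.236);print(get_state()['joint_positions'])"
```

```text
time_s: 2.6
ee_pos: [0.4973, -0.3613, 0.2309]
eef_rot: [0.732, 0.682, 0.0, -0.001]
contact_force: [1.3, 0.3, -0.3]
gripper_width: 1.001
time_s: 3.93
ee_pos: [0.4984, -0.3594, 0.2304]
eef_rot: [0.993, -0.117, -0.001, -0.0]
contact_force: [0.4, -0.3, 0.4]
gripper_width: 0.999
t 3.93 pos [ 498.4 -359.4  230.4] F [ 0.4 -0.3  0.4] w 0.999
 now shift mm [  0.7   7.3 226.4] turn [-0.0002  0.0017  0.0021]  shift after turn [  0.4   7.3 226.4]
[ 0.12361813  0.68209599  0.83811348  1.54927076 -0.53691282  1.15530182
 -0.73257304]
```

```bash
python3 -m handwheel '[{"x":0.5,"y":7,"z":36,"ax":0,"ay":0,"az":0.002,"jaw":0},{"x":0,"y":0,"z":36,"ax":0,"ay":0,"az":0,"jaw":0},{"x":0,"y":0,"z":36,"ax":0,"ay":0,"az":0,"jaw":0},{"x":0,"y":0,"z":36,"ax":0,"ay":0,"az":0,"jaw":0},{"x":0,"y":0,"z":30,"ax":0,"ay":0,"az":0,"jaw":0},{"x":0,"y":0,"z":22,"ax":0,"ay":0,"az":0,"jaw":0},{"x":0,"y":0,"z":16,"ax":0,"ay":0,"az":0,"jaw":0},{"x":0,"y":0,"z":10,"ax":0,"ay":0,"az":0,"jaw":0},{"x":0,"y":0,"z":4,"ax":0,"ay":0,"az":0,"jaw":0},{"x":0,"y":0,"z":0,"ax":0,"ay":0,"az":0,"jaw":0}]' 
python3 -c "
from h import *
to([.4971,-.3665,.004],-.236)"
python3 -m handwheel '[{"x":0,"y":0,"z":0,"ax":0,"ay":0,"az":0,"jaw":1},{"x":0,"y":0,"z":0,"ax":0,"ay":0,"az":0,"jaw":1},{"x":0,"y":0,"z":0,"ax":0,"ay":0,"az":0,"jaw":1},{"x":0,"y":0,"z":0,"ax":0,"ay":0,"az":0,"jaw":1},{"x":0,"y":0,"z":0,"ax":0,"ay":0,"az":0,"jaw":1},{"x":0,"y":0,"z":0,"ax":0,"ay":0,"az":0,"jaw":1},{"x":0,"y":0,"z":0,"ax":0,"ay":0,"az":0,"jaw":1},{"x":0,"y":0,"z":0,"ax":0,"ay":0,"az":0,"jaw":1}]' 100
```

```text
time_s: 4.77
ee_pos: [0.497, -0.3667, 0.0047]
eef_rot: [0.993, -0.116, -0.0, -0.0]
contact_force: [1.0, -0.1, 1.2]
gripper_width: 0.998
t 4.77 pos [ 497.  -366.7    4.7] F [ 1.  -0.1  1.2] w 0.998
 now shift mm [ 0.  -0.2  0.7] turn [-0.0006  0.001   0.0027]  shift after turn [ 0.  -0.2  0.7]
time_s: 5.43
ee_pos: [0.4977, -0.3676, 0.0065]
eef_rot: [0.993, -0.117, 0.001, 0.0]
contact_force: [-0.7, 0.9, 6.3]
gripper_width: 0.278
```

```bash
python3 -m handwheel '[{"x":0,"y":0,"z":-10,"ax":0,"ay":0,"az":0,"jaw":1},{"x":0,"y":0,"z":-25,"ax":0,"ay":0,"az":0,"jaw":1},{"x":0,"y":0,"z":-25,"ax":0,"ay":0,"az":0,"jaw":1},{"x":0,"y":0,"z":-20,"ax":0,"ay":0,"az":0,"jaw":1},{"x":0,"y":0,"z":0,"ax":0,"ay":0,"az":-0.06,"jaw":1},{"x":0,"y":0,"z":0,"ax":0,"ay":0,"az":-0.1,"jaw":1},{"x":0,"y":0,"z":0,"ax":0,"ay":0,"az":-0.1,"jaw":1},{"x":0,"y":0,"z":0,"ax":0,"ay":0,"az":-0.1,"jaw":1},{"x":0,"y":0,"z":0,"ax":0,"ay":0,"az":-0.1,"jaw":1},{"x":0,"y":0,"z":0,"ax":0,"ay":0,"az":-0.1,"jaw":1},{"x":0,"y":0,"z":0,"ax":0,"ay":0,"az":-0.1,"jaw":1},{"x":0,"y":0,"z":0,"ax":0,"ay":0,"az":-0.1,"jaw":1},{"x":0,"y":0,"z":0,"ax":0,"ay":0,"az":-0.1,"jaw":1},{"x":0,"y":0,"z":0,"ax":0,"ay":0,"az":-0.1,"jaw":1},{"x":0,"y":0,"z":0,"ax":0,"ay":0,"az":-0.06,"jaw":1},{"x":0,"y":0,"z":0,"ax":0,"ay":0,"az":0,"jaw":1}]'
cat >> h.py <<'E'
def yellow(p,w,z):
    hsv=cv2.cvtColor(p,cv2.COLOR_BGR2HSV);m=np.zeros(p.shape[:2],bool);m[w[0]:w[1],w[2]:w[3]]=True
    k=((hsv[...,1]>60)&(hsv[...,0]>10)&(hsv[...,0]<35)&m).astype(np.uint8)
    n,l,st,ce=cv2.connectedComponentsWithStats(k);ys,xs=np.nonzero(l==1+np.argmax(st[1:,4]))
    return np.stack([xs,ys],1),plane("top",np.stack([xs,ys],1),z)[:,:2]
E
python3 - <<'E'
from h import *
to([.42,-.194,.034],np.pi/4)
for n in("top","side"):
    p,d=read_camera(n);cv2.imwrite(f"pics/{n}1.png",p);np.save(f"pics/{n}1.npy",d)
p=cv2.imread("pics/top1.png");a=cv2.resize(p[160:280,340:480],None,fx=3.5,fy=3.5)
q=cv2.imread("pics/side1.png")[110:230,230:370];b=cv2.resize(q,None,fx=2.1,fy=2.1)
c=np.zeros((420,490+294,3),np.uint8);c[:,:490]=a;c[:252,490:]=b;cv2.imwrite("pics/z2.png",c)
E
```

```text
time_s: 6.77
ee_pos: [0.4967, -0.3668, 0.0854]
eef_rot: [0.924, 0.383, -0.0, -0.0]
contact_force: [0.4, -0.1, -1.7]
gripper_width: 0.28
t 6.77 pos [ 496.7 -366.8   85.4] F [ 0.4 -0.1 -1.7] w 0.28
 now shift mm [  68.1 -176.3   51.5] turn [-0.0009  0.0001  0.0007]  shift after turn [  68.  -176.4   51.4]
```

View pics/z2.png

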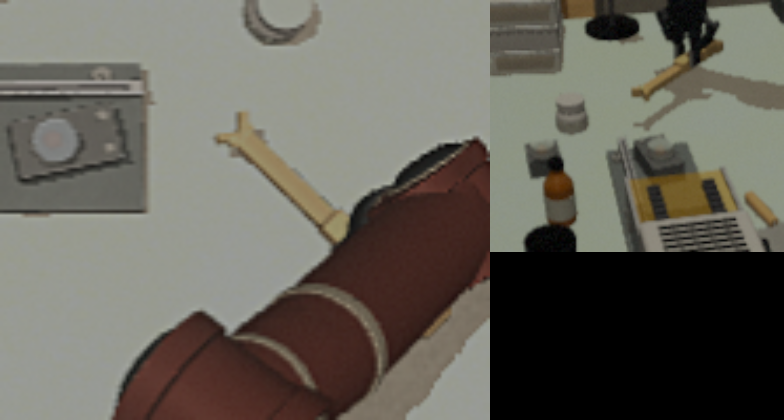

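The stick is held and points up-left, as it should; the prong tips are at zoom (220,137) and (241,113). I'll measure its tip and droop.

```bash
python3 - <<'E'
from h import *
p=cv2.imread("pics/top1.png");D=np.load("pics/top1.npy")
px,P=yellow(p,(188,232,398,445),.095)
X=dep("top",px,D);ok=D[px[:,1],px[:,0]]>0
s=get_state();g=np.array([.4967,-.3668])
u=np.array([1,1])/2**.5;t=(P-g)@u
sh=(t>.05)&(t<.11)
c,v,e=fitline(P[sh]);v*=np.sign(v[0]);yaw=np.arctan2(v[1],v[0]);n=np.array([-v[1],v[0]])
print("yaw",yaw,"line offset at grip",(g-c)@n,"tip along",((P-g)@v).max())
t=(P-g)@v
for a in np.arange(.03,.16,.02):
    k=(t>=a)&(t<a+.02)&ok;print(round(a,2),k.sum(),"z",np.round(np.median(X[k,2]),4),"off",np.round(((P[k]-g)@n).mean()*1e3,1),"w",np.round(np.ptp((P[k]-g)@n)*1e3,1))
E
```

```text
yaw 0.8151925 line offset at grip -0.0006807041145679221 tip along 0.15441461316994753
0.03 44 z 0.0947 off 1.9 w 21.5
0.05 41 z 0.0943 off 0.4 w 20.9
0.07 40 z 0.0942 off 1.4 w 19.1
0.09 41 z 0.0937 off 0.3 w 19.4
0.11 47 z 0.094 off -0.5 w 23.8
0.13 51 z 0.0935 off -2.0 w 34.9
0.15 7 z 0.0909 off 0.3 w 34.9
```

```bash
python3 -m handwheel '[{"x":6,"y":-16,"z":0,"ax":0,"ay":0,"az":0,"jaw":1},{"x":11,"y":-29,"z":0,"ax":0,"ay":0,"az":0,"jaw":1},{"x":13,"y":-33,"z":0,"ax":0,"ay":0,"az":0,"jaw":1},{"x":13,"y":-33,"z":0,"ax":0,"ay":0,"az":0,"jaw":1},{"x":13,"y":-33,"z":0,"ax":0,"ay":0,"az":0,"jaw":1},{"x":8,"y":-22,"z":0,"ax":0,"ay":0,"az":0,"jaw":1},{"x":4,"y":-10,"z":0,"ax":0,"ay":0,"az":0,"jaw":1},{"x":0,"y":0,"z":10,"ax":0,"ay":0,"az":0,"jaw":1},{"x":0,"y":0,"z":18,"ax":0,"ay":0,"az":0,"jaw":1},{"x":0,"y":0,"z":15,"ax":0,"ay":0,"az":0,"jaw":1},{"x":0,"y":0,"z":8,"ax":0,"ay":0,"az":0,"jaw":1},{"x":0,"y":0,"z":0,"ax":0,"ay":0,"az":0,"jaw":1},{"x":0,"y":0,"z":0,"ax":0,"ay":0,"az":0,"jaw":1}]'
python3 - <<'E'
from h import *
to([.42,-.194,.034],np.pi/4);print(get_state()['moment'])
for n in("top","side"):
    p,d=read_camera(n);cv2.imwrite(f"pics/{n}2.png",p);np.save(f"pics/{n}2.npy",d)
p=cv2.imread("pics/top2.png");a=cv2.resize(p[175:245,320:420],None,fx=5,fy=5)
q=cv2.imread("pics/side2.png")[130:230,260:360];b=cv2.resize(q,None,fx=3,fy=3)
c=np.zeros((350,800,3),np.uint8);c[:,:500]=a;c[:300,500:]=b;cv2.imwrite("pics/z3.png",c)
E
```

```text
time_s: 7.95
ee_pos: [0.4211, -0.1952, 0.0343]
eef_rot: [0.924, 0.382, -0.0, 0.0]
contact_force: [1.3, -0.9, -1.4]
gripper_width: 0.278
t 7.95 pos [ 421.1 -195.2   34.3] F [ 1.3 -0.9 -1.4] w 0.278
 now shift mm [ 0.1 -1.6  0.3] turn [ 0.0004  0.0006 -0.0012]  shift after turn [ 0.1 -1.6  0.3]
[-0.02883139 -0.00915323 -0.0632946 ]
```

View pics/z3.png

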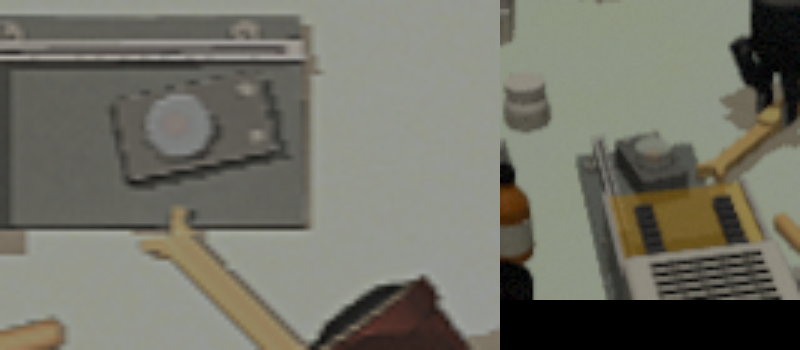

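The right prong tip is at zoom (180,210), right below the flask's near side and slightly ahead of its middle. Now I'll push toward the fence.

```bash
python3 -m handwheel '[{"x":1.7,"y":1.7,"z":0,"ax":0,"ay":0,"az":0,"jaw":1},{"x":1.7,"y":1.7,"z":0,"ax":0,"ay":0,"az":0,"jaw":1},{"x":1.7,"y":1.7,"z":0,"ax":0,"ay":0,"az":0,"jaw":1},{"x":1.7,"y":1.7,"z":0,"ax":0,"ay":0,"az":0,"jaw":1},{"x":1.7,"y":1.7,"z":0,"ax":0,"ay":0,"az":0,"jaw":1},{"x":1.7,"y":1.7,"z":0,"ax":0,"ay":0,"az":0,"jaw":1},{"x":1.7,"y":1.7,"z":0,"ax":0,"ay":0,"az":0,"jaw":1},{"x":1.7,"y":1.7,"z":0,"ax":0,"ay":0,"az":0,"jaw":1},{"x":1.7,"y":1.7,"z":0,"ax":0,"ay":0,"az":0,"jaw":1},{"x":1.7,"y":1.7,"z":0,"ax":0,"ay":0,"az":0,"jaw":1},{"x":1.7,"y":1.7,"z":0,"ax":0,"ay":0,"az":0,"jaw":1},{"x":1.7,"y":1.7,"z":0,"ax":0,"ay":0,"az":0,"jaw":1},{"x":1.7,"y":1.7,"z":0,"ax":0,"ay":0,"az":0,"jaw":1}]'
python3 -m handwheel '[{"x":1,"y":1,"z":0,"ax":0,"ay":0,"az":0,"jaw":1},{"x":1,"y":1,"z":0,"ax":0,"ay":0,"az":0,"jaw":1}]'
python3 -m handwheel '[{"x":1,"y":1,"z":0,"ax":0,"ay":0,"az":0,"jaw":1},{"x":1,"y":1,"z":0,"ax":0,"ay":0,"az":0,"jaw":1}]'
cat >> h.py <<'E'
def flask(D,w=(188,220,325,380)):
    v,u=np.mgrid[0:400,0:640];X=dep("top",np.stack([u.ravel(),v.ravel()],1),D).reshape(400,640,3)
    m=np.zeros((400,640),np.uint8);s=(slice(w[0],w[1]),slice(w[2],w[3]));m[s]=(X[s][...,2]>.047)
    n,l,st,ce=cv2.connectedComponentsWithStats(m,connectivity=4);ys,xs=np.nonzero(l==1+np.argmax(st[1:,4]))
    P=plane("top",np.stack([xs,ys],1),.058)[:,:2];wv,V=np.linalg.eigh(np.cov(P.T));a=V[:,1]*np.sign(V[1,1])
    print("flask",len(xs),"mean",np.round(P.mean(0),4),"yaw",np.round(np.arctan2(-a[0],a[1]),4),"size",np.round(np.sqrt(12*wv),4),"y range",np.round([P[:,1].min(),P[:,1].max()],4),"x",np.round([P[:,0].min(),P[:,0].max()],4))
E
python3 - <<'E'
from h import *
flask(np.load("pics/top2.npy"))
p,d=read_camera("top");cv2.imwrite("pics/top3.png",p);np.save("pics/top3.npy",d);flask(d);to([.459,-.194,.034],np.pi/4)
E
```

```text
time_s: 9.13
ee_pos: [0.4519, -0.1941, 0.0342]
eef_rot: [0.924, 0.383, -0.0, -0.0]
contact_force: [-0.4, 0.1, -1.9]
gripper_width: 0.279
time_s: 9.3
ee_pos: [0.455, -0.1943, 0.0342]
eef_rot: [0.924, 0.383, -0.0, -0.0]
contact_force: [-2.0, -0.2, -1.8]
gripper_width: 0.278
time_s: 9.47
ee_pos: [0.4578, -0.1943, 0.0343]
eef_rot: [0.924, 0.383, -0.0, -0.0]
contact_force: [-1.9, -0.1, -1.3]
gripper_width: 0.276
flask 516 mean [ 0.5932 -0.1075] yaw 0.1941 size [0.0571 0.1006] y range [-0.1605 -0.0546] x [0.5559 0.6295]
flask 505 mean [ 0.6055 -0.1087] yaw 0.0595 size [0.056 0.1  ] y range [-0.1607 -0.0581] x [0.5759 0.6329]
t 9.52 pos [ 458.2 -194.3   34.3] F [-1.1  0.7 -2. ] w 0.278
 now shift mm [0.8 0.3 0.3] turn [ 0.0002 -0.0001  0.0005]  shift after turn [0.8 0.3 0.3]
```

```bash
python3 -m handwheel '[{"x":1,"y":1,"z":0,"ax":0,"ay":0,"az":0,"jaw":1},{"x":1,"y":1,"z":0,"ax":0,"ay":0,"az":0,"jaw":1}]'
python3 -m handwheel '[{"x":0.7,"y":0.7,"z":0,"ax":0,"ay":0,"az":0,"jaw":1},{"x":0,"y":0,"z":0,"ax":0,"ay":0,"az":0,"jaw":1}]'
python3 - <<'E'
from h import *
p,d=read_camera("top");flask(d)
E
python3 -m handwheel '[{"x":0.7,"y":0.7,"z":0,"ax":0,"ay":0,"az":0,"jaw":1},{"x":0,"y":0,"z":0,"ax":0,"ay":0,"az":0,"jaw":1}]'
python3 -m handwheel '[{"x":0.7,"y":0.7,"z":0,"ax":0,"ay":0,"az":0,"jaw":1},{"x":0,"y":0,"z":0,"ax":0,"ay":0,"az":0,"jaw":1}]'
python3 - <<'E'
from h import *
p,d=read_camera("top");flask(d)
E
```

```text
time_s: 9.68
ee_pos: [0.4604, -0.1943, 0.0343]
eef_rot: [0.924, 0.383, -0.0, -0.0]
contact_force: [-1.8, -0.1, -1.2]
gripper_width: 0.28
time_s: 9.85
ee_pos: [0.462, -0.1944, 0.0343]
eef_rot: [0.924, 0.383, 0.0, 0.0]
contact_force: [-1.0, 0.7, -0.9]
gripper_width: 0.282
flask 486 mean [ 0.6074 -0.1097] yaw 0.0047 size [0.0541 0.1006] y range [-0.1607 -0.0611] x [0.5792 0.633 ]
time_s: 10.07
ee_pos: [0.4627, -0.1944, 0.0343]
eef_rot: [0.924, 0.383, 0.0, 0.0]
contact_force: [-0.8, 0.6, -1.1]
gripper_width: 0.281
time_s: 10.23
ee_pos: [0.4637, -0.1943, 0.0343]
eef_rot: [0.924, 0.383, 0.0, -0.0]
contact_force: [-0.8, 0.7, -1.2]
gripper_width: 0.282
flask 484 mean [ 0.6076 -0.11  ] yaw -0.008 size [0.0536 0.1008] y range [-0.1607 -0.0611] x [0.5826 0.633 ]
```

```bash
python3 -m handwheel '[{"x":0.7,"y":0.7,"z":0,"ax":0,"ay":0,"az":0,"jaw":1},{"x":0,"y":0,"z":0,"ax":0,"ay":0,"az":0,"jaw":1}]'
python3 -m handwheel '[{"x":0.7,"y":0.7,"z":0,"ax":0,"ay":0,"az":0,"jaw":1},{"x":0,"y":0,"z":0,"ax":0,"ay":0,"az":0,"jaw":1}]'
python3 - <<'E'
from h import *
p,d=read_camera("top");flask(d);cv2.imwrite("pics/top4.png",p);np.save("pics/top4.npy",d)
q,_=read_camera("side")
a=cv2.resize(p[175:245,320:420],None,fx=5,fy=5)
b=cv2.resize(q[130:230,260:360],None,fx=3,fy=3)
c=np.zeros((350,800,3),np.uint8);c[:,:500]=a;c[:300,500:]=b;cv2.imwrite("pics/z4.png",c)
E
```

```text
time_s: 10.45
ee_pos: [0.4639, -0.1945, 0.0342]
eef_rot: [0.924, 0.383, -0.001, -0.0]
contact_force: [-3.6, 0.4, -0.8]
gripper_width: 0.278
time_s: 10.62
ee_pos: [0.4641, -0.1946, 0.0341]
eef_rot: [0.924, 0.383, -0.001, -0.001]
contact_force: [-4.6, -1.6, -1.1]
gripper_width: 0.278
flask 480 mean [ 0.6078 -0.1098] yaw -0.0061 size [0.0534 0.1003] y range [-0.1607 -0.0611] x [0.5826 0.633 ]
```

View pics/z4.png

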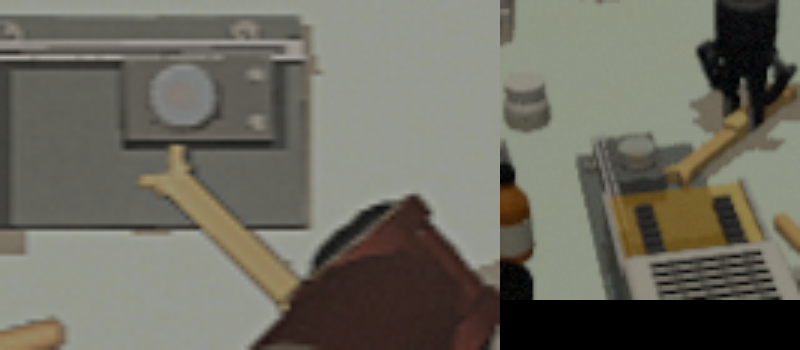

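The flask is now flat on the fence (yaw ≈ 0, force rose to 4.6 N). The prong is at zoom (178,150). Next I'll back off and move the notch behind the rear corner.

```bash
python3 -m handwheel '[{"x":-4,"y":-4,"z":0,"ax":0,"ay":0,"az":0,"jaw":1},{"x":-7,"y":-7,"z":0,"ax":0,"ay":0,"az":0,"jaw":1},{"x":-5,"y":7,"z":0,"ax":0,"ay":0,"az":0,"jaw":1},{"x":-9,"y":13,"z":0,"ax":0,"ay":0,"az":0,"jaw":1},{"x":-11,"y":15,"z":0,"ax":0,"ay":0,"az":0,"jaw":1},{"x":-11,"y":15,"z":0,"ax":0,"ay":0,"az":0,"jaw":1},{"x":-9,"y":13,"z":0,"ax":0,"ay":0,"az":0,"jaw":1},{"x":-5,"y":7,"z":0,"ax":0,"ay":0,"az":0,"jaw":1},{"x":0,"y":0,"z":0,"ax":0,"ay":0,"az":0,"jaw":1},{"x":0,"y":0,"z":0,"ax":0,"ay":0,"az":0,"jaw":1}]'
python3 - <<'E'
from h import *
to([.463,-.280,.034],np.pi/4)
p,d=read_camera("top");cv2.imwrite("pics/top5.png",p);np.save("pics/top5.npy",d);flask(d)
g=np.array(get_state()["ee_pos"])[:2]
px,P=yellow(p,(190,250,355,430),.042)
u=np.array([1,1])/2**.5;t=(P-g)@u;c,v,e=fitline(P[(t>.05)&(t<.11)]);v*=np.sign(v[0]);n=np.array([-v[1],v[0]]);t=(P-g)@v;q=(P-g)@n
print("yaw",np.arctan2(v[1],v[0]),"off",(c-g)@n,"tip",t.max())
cv2.imwrite("pics/z5.png",cv2.resize(p[180:240,345:425],None,fx=9,fy=9,interpolation=cv2.INTER_CUBIC))
E
```

```text
time_s: 11.55
ee_pos: [0.4641, -0.2793, 0.0343]
eef_rot: [0.924, 0.382, 0.0, -0.0]
contact_force: [-0.1, -0.1, -1.2]
gripper_width: 0.279
t 11.55 pos [ 464.1 -279.3   34.3] F [-0.1 -0.1 -1.2] w 0.279
 now shift mm [-1.3 -0.3  0.3] turn [-0.0002 -0.0006 -0.0008]  shift after turn [-1.3 -0.3  0.3]
flask 482 mean [ 0.6077 -0.1098] yaw -0.004 size [0.0535 0.1006] y range [-0.1607 -0.0611] x [0.5826 0.633 ]
yaw 0.7800239 off 0.0007583759526340227 tip 0.15297419272016413
```

View pics/z5.png

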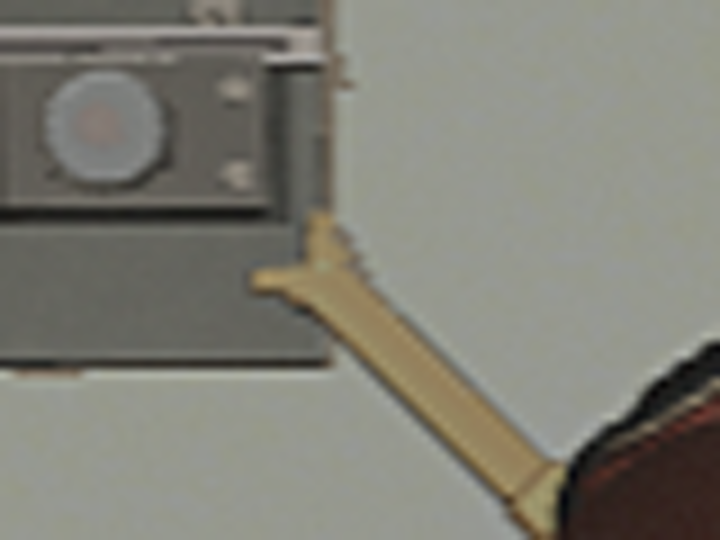

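The notch bottom is at zoom (312,268) and the flask's corner at about (267,213), so it's on the 45° line, roughly 26 mm away. Closing in gently.

```bash
python3 -m handwheel '[{"x":4,"y":0.5,"z":0,"ax":0,"ay":0,"az":0,"jaw":1},{"x":5,"y":0.5,"z":0,"ax":0,"ay":0,"az":0,"jaw":1},{"x":5,"y":0,"z":0,"ax":0,"ay":0,"az":0,"jaw":1},{"x":3,"y":0,"z":0,"ax":0,"ay":0,"az":0,"jaw":1},{"x":1.5,"y":0,"z":0,"ax":0,"ay":0,"az":0,"jaw":1},{"x":1.5,"y":0,"z":0,"ax":0,"ay":0,"az":0,"jaw":1}]'
python3 -m handwheel '[{"x":1,"y":0,"z":0,"ax":0,"ay":0,"az":0,"jaw":1},{"x":1,"y":0,"z":0,"ax":0,"ay":0,"az":0,"jaw":1}]'
python3 -m handwheel '[{"x":1,"y":0,"z":0,"ax":0,"ay":0,"az":0,"jaw":1},{"x":1,"y":0,"z":0,"ax":0,"ay":0,"az":0,"jaw":1}]'
python3 - <<'E'
from h import *
p,d=read_camera("top");cv2.imwrite("pics/top6.png",p);flask(d)
E
```

```text
time_s: 12.1
ee_pos: [0.4793, -0.2652, 0.0343]
eef_rot: [0.924, 0.383, -0.0, -0.0]
contact_force: [0.2, 0.5, -2.1]
gripper_width: 0.28
time_s: 12.27
ee_pos: [0.4803, -0.2645, 0.0343]
eef_rot: [0.924, 0.383, -0.0, 0.0]
contact_force: [-0.2, 0.1, -1.0]
gripper_width: 0.28
time_s: 12.43
ee_pos: [0.4816, -0.2636, 0.0344]
eef_rot: [0.924, 0.382, -0.0, 0.0]
contact_force: [-1.1, -1.2, -2.1]
gripper_width: 0.278
flask 482 mean [ 0.6077 -0.1099] yaw -0.0068 size [0.0534 0.1011] y range [-0.1639 -0.0611] x [0.5826 0.633 ]
```

```bash
python3 -m handwheel '[{"x":1,"y":0,"z":0,"ax":0,"ay":0,"az":0,"jaw":1},{"x":1,"y":0,"z":0,"ax":0,"ay":0,"az":0,"jaw":1}]'
python3 -m handwheel '[{"x":1,"y":0,"z":0,"ax":0,"ay":0,"az":0,"jaw":1},{"x":1,"y":0,"z":0,"ax":0,"ay":0,"az":0,"jaw":1}]'
python3 -m handwheel '[{"x":0,"y":0,"z":0,"ax":0,"ay":0,"az":0,"jaw":1}]'
python3 - <<'E'
from h import *
p,d=read_camera("top");cv2.imwrite("pics/top6.png",p);flask(d)
E
```

```text
time_s: 12.65
ee_pos: [0.4828, -0.2626, 0.0344]
eef_rot: [0.924, 0.382, -0.0, 0.001]
contact_force: [-0.5, -1.2, -0.8]
gripper_width: 0.275
time_s: 12.82
ee_pos: [0.4838, -0.2607, 0.0343]
eef_rot: [0.924, 0.383, -0.001, 0.0]
contact_force: [-1.8, -3.2, -0.6]
gripper_width: 0.277
time_s: 12.9
ee_pos: [0.4838, -0.2605, 0.0342]
eef_rot: [0.924, 0.383, -0.001, -0.0]
contact_force: [-2.8, -2.4, -0.9]
gripper_width: 0.278
flask 486 mean [ 0.6075 -0.1072] yaw -0.0279 size [0.0536 0.1019] y range [-0.164  -0.0578] x [0.5792 0.633 ]
```

The notch is bearing on the corner (Fx −2.8, Fy −2.4 N). Now I'll feed along +y and watch the fence force.

```bash
sed -i 's/>.047)/>.051)/' h.py; python3 -m handwheel '[{"x":1.5,"y":-1.5,"z":0,"ax":0,"ay":0,"az":0,"jaw":1},{"x":2,"y":-2,"z":0,"ax":0,"ay":0,"az":0,"jaw":1},{"x":2,"y":-2,"z":0,"ax":0,"ay":0,"az":0,"jaw":1},{"x":2,"y":-2,"z":0,"ax":0,"ay":0,"az":0,"jaw":1},{"x":2,"y":-2,"z":0,"ax":0,"ay":0,"az":0,"jaw":1},{"x":2,"y":-2,"z":0,"ax":0,"ay":0,"az":0,"jaw":1}]'
python3 - <<'E'
from h import *
p,d=read_camera("top");cv2.imwrite("pics/top7.png",p);flask(d)
cv2.imwrite("pics/z6.png",cv2.resize(p[175:235,325:405],None,fx=7,fy=7,interpolation=cv2.INTER_CUBIC))
E
```

```text
time_s: 13.45
ee_pos: [0.4839, -0.2435, 0.0342]
eef_rot: [0.924, 0.383, -0.001, -0.0]
contact_force: [-3.6, -3.2, -0.9]
gripper_width: 0.281
flask 465 mean [ 0.6082 -0.0893] yaw 0.004 size [0.0528 0.0992] y range [-0.138  -0.0412] x [0.5826 0.633 ]
```

View pics/z6.png

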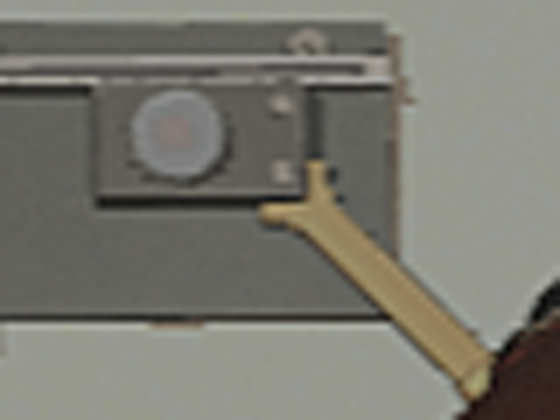

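The corner is seated in the notch at zoom (305,195), and the flask lies flush on the fence. Continuing the feed.

```bash
python3 -m handwheel '[{"x":2.2,"y":-2.2,"z":0,"ax":0,"ay":0,"az":0,"jaw":1},{"x":2.2,"y":-2.2,"z":0,"ax":0,"ay":0,"az":0,"jaw":1},{"x":2.2,"y":-2.2,"z":0,"ax":0,"ay":0,"az":0,"jaw":1},{"x":2.2,"y":-2.2,"z":0,"ax":0,"ay":0,"az":0,"jaw":1},{"x":2.2,"y":-2.2,"z":0,"ax":0,"ay":0,"az":0,"jaw":1},{"x":2.2,"y":-2.2,"z":0,"ax":0,"ay":0,"az":0,"jaw":1},{"x":2.2,"y":-2.2,"z":0,"ax":0,"ay":0,"az":0,"jaw":1},{"x":2.2,"y":-2.2,"z":0,"ax":0,"ay":0,"az":0,"jaw":1},{"x":2.2,"y":-2.2,"z":0,"ax":0,"ay":0,"az":0,"jaw":1},{"x":2.2,"y":-2.2,"z":0,"ax":0,"ay":0,"az":0,"jaw":1}]'
python3 -m handwheel '[{"x":2.2,"y":-2.2,"z":0,"ax":0,"ay":0,"az":0,"jaw":1},{"x":2.2,"y":-2.2,"z":0,"ax":0,"ay":0,"az":0,"jaw":1},{"x":2.2,"y":-2.2,"z":0,"ax":0,"ay":0,"az":0,"jaw":1},{"x":2.2,"y":-2.2,"z":0,"ax":0,"ay":0,"az":0,"jaw":1},{"x":2.2,"y":-2.2,"z":0,"ax":0,"ay":0,"az":0,"jaw":1},{"x":2.2,"y":-2.2,"z":0,"ax":0,"ay":0,"az":0,"jaw":1},{"x":2.2,"y":-2.2,"z":0,"ax":0,"ay":0,"az":0,"jaw":1},{"x":2.2,"y":-2.2,"z":0,"ax":0,"ay":0,"az":0,"jaw":1},{"x":2.2,"y":-2.2,"z":0,"ax":0,"ay":0,"az":0,"jaw":1},{"x":2.2,"y":-2.2,"z":0,"ax":0,"ay":0,"az":0,"jaw":1}]'
python3 - <<'E'
from h import *
p,d=read_camera("top");flask(d,(188,220,300,380));to([.484,-.03,.034],np.pi/4)
E
```

```text
time_s: 14.33
ee_pos: [0.4838, -0.2125, 0.0342]
eef_rot: [0.924, 0.383, -0.001, -0.0]
contact_force: [-5.5, -3.4, -1.2]
gripper_width: 0.279
time_s: 15.17
ee_pos: [0.4836, -0.1813, 0.0341]
eef_rot: [0.924, 0.383, -0.001, -0.001]
contact_force: [-4.6, -3.7, -0.3]
gripper_width: 0.274
flask 476 mean [ 0.6078 -0.0276] yaw -0.0202 size [0.0533 0.0998] y range [-0.078   0.0218] x [0.5826 0.633 ]
t 15.22 pos [ 483.7 -180.2   34. ] F [-4.5 -1.5 -0.2] w 0.281
 now shift mm [ 106.6 -105.8    0.3] turn [-0.0027  0.0004  0.0013]  shift after turn [ 106.5 -106.     0. ]
```

```bash
python3 -m handwheel '[{"x":2.1,"y":-2.2,"z":0,"ax":0,"ay":0,"az":0,"jaw":1},{"x":2.1,"y":-2.2,"z":0,"ax":0,"ay":0,"az":0,"jaw":1},{"x":2.1,"y":-2.2,"z":0,"ax":0,"ay":0,"az":0,"jaw":1},{"x":2.1,"y":-2.2,"z":0,"ax":0,"ay":0,"az":0,"jaw":1},{"x":2.2,"y":-2.2,"z":0,"ax":0,"ay":0,"az":0,"jaw":1},{"x":2.2,"y":-2.2,"z":0,"ax":0,"ay":0,"az":0,"jaw":1},{"x":2.2,"y":-2.2,"z":0,"ax":0,"ay":0,"az":0,"jaw":1},{"x":2.2,"y":-2.2,"z":0,"ax":0,"ay":0,"az":0,"jaw":1},{"x":2.2,"y":-2.2,"z":0,"ax":0,"ay":0,"az":0,"jaw":1},{"x":2.2,"y":-2.2,"z":0,"ax":0,"ay":0,"az":0,"jaw":1}]'
python3 -m handwheel '[{"x":2.2,"y":-2.2,"z":0,"ax":0,"ay":0,"az":0,"jaw":1},{"x":2.2,"y":-2.2,"z":0,"ax":0,"ay":0,"az":0,"jaw":1},{"x":2.2,"y":-2.2,"z":0,"ax":0,"ay":0,"az":0,"jaw":1},{"x":2.2,"y":-2.2,"z":0,"ax":0,"ay":0,"az":0,"jaw":1},{"x":2.2,"y":-2.2,"z":0,"ax":0,"ay":0,"az":0,"jaw":1},{"x":2.2,"y":-2.2,"z":0,"ax":0,"ay":0,"az":0,"jaw":1},{"x":2.2,"y":-2.2,"z":0,"ax":0,"ay":0,"az":0,"jaw":1},{"x":2.2,"y":-2.2,"z":0,"ax":0,"ay":0,"az":0,"jaw":1}]'
python3 - <<'E'
from h import *
p,d=read_camera("top");to([.484,-.03,.034],np.pi/4);cv2.imwrite("pics/top8.png",p)
a=cv2.resize(p[170:245,270:370],None,fx=8,fy=8,interpolation=cv2.INTER_CUBIC);cv2.imwrite("pics/z7.png",a)
E
```

```text
time_s: 16.05
ee_pos: [0.4834, -0.1504, 0.0341]
eef_rot: [0.924, 0.383, -0.001, -0.001]
contact_force: [-3.6, -3.3, -0.6]
gripper_width: 0.28
time_s: 16.72
ee_pos: [0.4833, -0.1254, 0.0341]
eef_rot: [0.924, 0.383, -0.001, -0.001]
contact_force: [-4.2, -2.9, -0.8]
gripper_width: 0.285
t 16.77 pos [ 483.3 -124.4   34. ] F [-4.9 -3.  -1.2] w 0.275
 now shift mm [ 67.3 -66.2   0.2] turn [-0.0029  0.0003  0.0013]  shift after turn [ 67.2 -66.2   0. ]
```

View pics/z7.png

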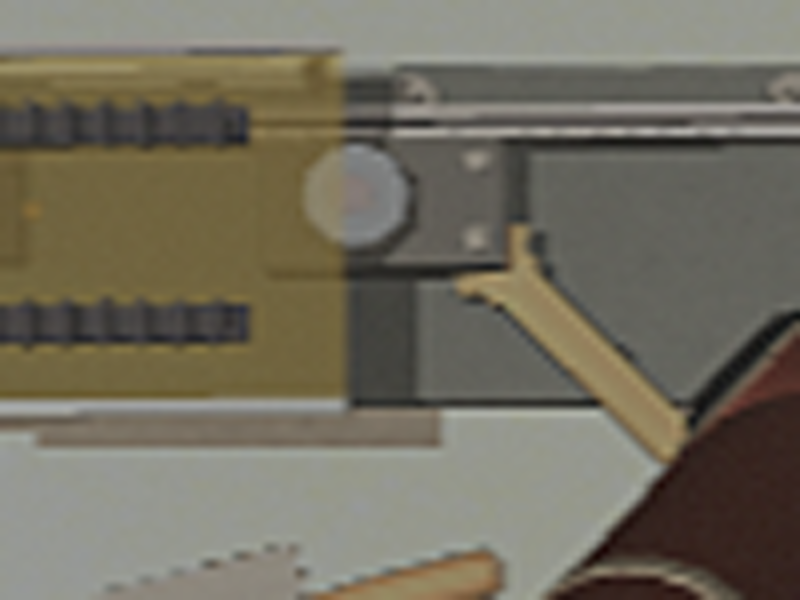

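The flask is flush to the fence with its nose under the shield at zoom (260,205). The stop face is at zoom x≈25, so about 95 mm remains, consistent with the first estimate. Continuing.

```bash
python3 -m handwheel '[{"x":2.2,"y":-2.2,"z":0,"ax":0,"ay":0,"az":0,"jaw":1},{"x":2.2,"y":-2.2,"z":0,"ax":0,"ay":0,"az":0,"jaw":1},{"x":2.2,"y":-2.2,"z":0,"ax":0,"ay":0,"az":0,"jaw":1},{"x":2.2,"y":-2.2,"z":0,"ax":0,"ay":0,"az":0,"jaw":1},{"x":2.2,"y":-2.2,"z":0,"ax":0,"ay":0,"az":0,"jaw":1},{"x":2.2,"y":-2.2,"z":0,"ax":0,"ay":0,"az":0,"jaw":1},{"x":2.2,"y":-2.2,"z":0,"ax":0,"ay":0,"az":0,"jaw":1},{"x":2.2,"y":-2.2,"z":0,"ax":0,"ay":0,"az":0,"jaw":1},{"x":2.2,"y":-2.2,"z":0,"ax":0,"ay":0,"az":0,"jaw":1},{"x":2.2,"y":-2.2,"z":0,"ax":0,"ay":0,"az":0,"jaw":1}]'
python3 -m handwheel '[{"x":2.2,"y":-2.2,"z":0,"ax":0,"ay":0,"az":0,"jaw":1},{"x":2.2,"y":-2.2,"z":0,"ax":0,"ay":0,"az":0,"jaw":1},{"x":2.2,"y":-2.2,"z":0,"ax":0,"ay":0,"az":0,"jaw":1},{"x":2.2,"y":-2.2,"z":0,"ax":0,"ay":0,"az":0,"jaw":1},{"x":2.2,"y":-2.2,"z":0,"ax":0,"ay":0,"az":0,"jaw":1},{"x":2.2,"y":-2.2,"z":0,"ax":0,"ay":0,"az":0,"jaw":1},{"x":2.2,"y":-2.2,"z":0,"ax":0,"ay":0,"az":0,"jaw":1},{"x":2.2,"y":-2.2,"z":0,"ax":0,"ay":0,"az":0,"jaw":1},{"x":2.0,"y":-2.0,"z":0,"ax":0,"ay":0,"az":0,"jaw":1},{"x":2,"y":-2,"z":0,"ax":0,"ay":0,"az":0,"jaw":1}]'
python3 -m handwheel '[{"x":1.8,"y":-1.8,"z":0,"ax":0,"ay":0,"az":0,"jaw":1},{"x":1.8,"y":-1.8,"z":0,"ax":0,"ay":0,"az":0,"jaw":1},{"x":1.8,"y":-1.8,"z":0,"ax":0,"ay":0,"az":0,"jaw":1},{"x":1.5,"y":-1.5,"z":0,"ax":0,"ay":0,"az":0,"jaw":1},{"x":1.5,"y":-1.5,"z":0,"ax":0,"ay":0,"az":0,"jaw":1},{"x":1.2,"y":-1.2,"z":0,"ax":0,"ay":0,"az":0,"jaw":1}]'
python3 -c "
from h import *
p,d=read_camera('top');to([.484,-.03,.034],np.pi/4);cv2.imwrite('pics/top9.png',p)
a=cv2.resize(p[175:225,255:335],None,fx=10,fy=10,interpolation=cv2.INTER_CUBIC);cv2.imwrite('pics/z8.png',a)"
```

```text
time_s: 17.6
ee_pos: [0.4831, -0.0945, 0.0341]
eef_rot: [0.924, 0.383, -0.001, -0.001]
contact_force: [-4.7, -3.0, -0.0]
gripper_width: 0.28
time_s: 18.43
ee_pos: [0.4829, -0.0638, 0.0341]
eef_rot: [0.924, 0.383, -0.001, -0.001]
contact_force: [-4.7, -4.6, -0.4]
gripper_width: 0.278
time_s: 18.93
ee_pos: [0.4829, -0.0501, 0.034]
eef_rot: [0.924, 0.383, -0.001, -0.001]
contact_force: [-4.5, -3.2, -1.0]
gripper_width: 0.277
t 18.98 pos [482.9 -49.6  34. ] F [-5.  -3.3 -0.7] w 0.283
 now shift mm [ 14.6 -13.    0. ] turn [-0.0032  0.001   0.001 ]  shift after turn [ 14.6 -13.    0. ]
```

View pics/z8.png

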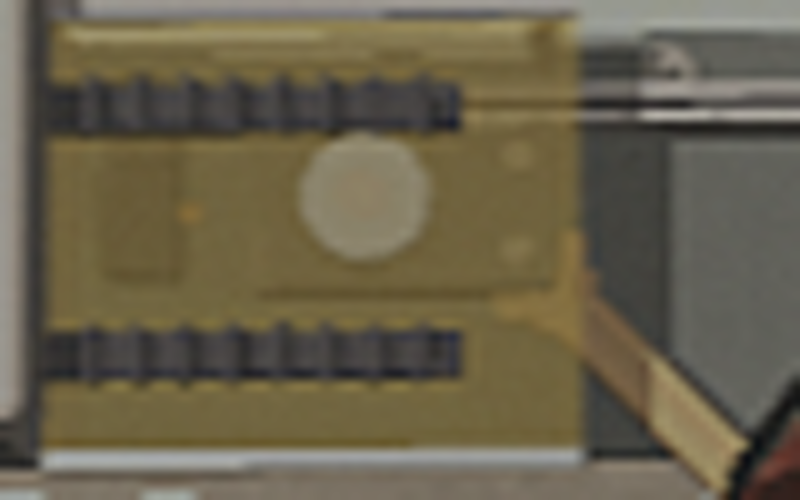

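The flask's nose is at zoom x≈258 and the stop face at ≈183, so about 20–25 mm remains. The brass pin shows at (190,213). I'll slow down from here.

```bash
python3 -m handwheel '[{"x":1.2,"y":-1.2,"z":0,"ax":0,"ay":0,"az":0,"jaw":1},{"x":1.2,"y":-1.2,"z":0,"ax":0,"ay":0,"az":0,"jaw":1},{"x":1.2,"y":-1.2,"z":0,"ax":0,"ay":0,"az":0,"jaw":1},{"x":1.2,"y":-1.2,"z":0,"ax":0,"ay":0,"az":0,"jaw":1},{"x":1.2,"y":-1.2,"z":0,"ax":0,"ay":0,"az":0,"jaw":1},{"x":1.2,"y":-1.2,"z":0,"ax":0,"ay":0,"az":0,"jaw":1},{"x":1,"y":-1,"z":0,"ax":0,"ay":0,"az":0,"jaw":1}]'
for i in 1; do python3 -m handwheel '[{"x":0.7,"y":-0.7,"z":0,"ax":0,"ay":0,"az":0,"jaw":1},{"x":0.7,"y":-0.7,"z":0,"ax":0,"ay":0,"az":0,"jaw":1},{"x":0.7,"y":-0.7,"z":0,"ax":0,"ay":0,"az":0,"jaw":1}]'; done
python3 -m handwheel '[{"x":0.7,"y":-0.7,"z":0,"ax":0,"ay":0,"az":0,"jaw":1},{"x":0.7,"y":-0.7,"z":0,"ax":0,"ay":0,"az":0,"jaw":1}]'
```

```text
time_s: 19.57
ee_pos: [0.4828, -0.0385, 0.0341]
eef_rot: [0.924, 0.383, -0.001, -0.001]
contact_force: [-4.5, -3.4, 0.0]
gripper_width: 0.279
time_s: 19.82
ee_pos: [0.4828, -0.0356, 0.034]
eef_rot: [0.924, 0.383, -0.001, -0.001]
contact_force: [-5.2, -3.3, -0.4]
gripper_width: 0.28
time_s: 19.98
ee_pos: [0.4828, -0.0336, 0.034]
eef_rot: [0.924, 0.383, -0.001, -0.001]
contact_force: [-4.5, -4.1, -0.1]
gripper_width: 0.281
```

```bash
python3 -m handwheel '[{"x":0.7,"y":-0.7,"z":0,"ax":0,"ay":0,"az":0,"jaw":1},{"x":0.7,"y":-0.7,"z":0,"ax":0,"ay":0,"az":0,"jaw":1}]'
python3 -m handwheel '[{"x":0.7,"y":-0.7,"z":0,"ax":0,"ay":0,"az":0,"jaw":1},{"x":0.7,"y":-0.7,"z":0,"ax":0,"ay":0,"az":0,"jaw":1}]'
python3 -c "
from h import *
p,d=read_camera('top');g=p[...,1]
for r in (196,198,200):print(g[r,265:285])"
```

```text
time_s: 20.15
ee_pos: [0.4827, -0.0317, 0.034]
eef_rot: [0.924, 0.383, -0.001, -0.001]
contact_force: [-5.2, -3.5, -0.3]
gripper_width: 0.282
time_s: 20.32
ee_pos: [0.4827, -0.0297, 0.034]
eef_rot: [0.924, 0.383, -0.001, -0.001]
contact_force: [-4.4, -3.3, -0.3]
gripper_width: 0.28
[ 91  90  91  90  91  91  90  90 102 105  99  97  98  94 121 134 130 128
 127 127]
[ 91  91  89  92  91  91  92  87  92 100  98 100  99  97  94 122 134 132
 133 130]
[ 94  92  91  91  91  93  90  87  92 100  99  98  97  98  98  93  92  97
 117 123]
```

```bash
python3 -m handwheel '[{"x":0.7,"y":-0.7,"z":0,"ax":0,"ay":0,"az":0,"jaw":1},{"x":0.7,"y":-0.7,"z":0,"ax":0,"ay":0,"az":0,"jaw":1}]'
python3 -m handwheel '[{"x":0.7,"y":-0.7,"z":0,"ax":0,"ay":0,"az":0,"jaw":1}]'
python3 -m handwheel '[{"x":0.7,"y":-0.7,"z":0,"ax":0,"ay":0,"az":0,"jaw":1}]'
```

```text
time_s: 20.53
ee_pos: [0.4827, -0.0278, 0.0341]
eef_rot: [0.924, 0.383, -0.001, -0.001]
contact_force: [-5.1, -3.0, -0.8]
gripper_width: 0.285
time_s: 20.62
ee_pos: [0.4827, -0.0268, 0.034]
eef_rot: [0.924, 0.383, -0.001, -0.001]
contact_force: [-4.8, -3.3, -0.0]
gripper_width: 0.28
time_s: 20.7
ee_pos: [0.4827, -0.0258, 0.034]
eef_rot: [0.924, 0.383, -0.001, -0.001]
contact_force: [-4.6, -3.2, -0.5]
gripper_width: 0.282
```

```bash
python3 -m handwheel '[{"x":0.5,"y":-0.5,"z":0,"ax":0,"ay":0,"az":0,"jaw":1}]'
python3 -m handwheel '[{"x":0.5,"y":-0.5,"z":0,"ax":0,"ay":0,"az":0,"jaw":1}]'
```

```text
time_s: 20.78
ee_pos: [0.4827, -0.0251, 0.034]
eef_rot: [0.924, 0.383, -0.001, -0.001]
contact_force: [-5.1, -4.1, -0.9]
gripper_width: 0.282
time_s: 20.87
ee_pos: [0.4827, -0.0244, 0.034]
eef_rot: [0.924, 0.383, -0.001, -0.001]
contact_force: [-4.5, -3.9, 0.3]
gripper_width: 0.277
```

```bash
python3 -m handwheel '[{"x":0.5,"y":-0.5,"z":0,"ax":0,"ay":0,"az":0,"jaw":1},{"x":0.5,"y":-0.5,"z":0,"ax":0,"ay":0,"az":0,"jaw":1}]'
python3 -m handwheel '[{"x":0.5,"y":-0.5,"z":0,"ax":0,"ay":0,"az":0,"jaw":1},{"x":0.5,"y":-0.5,"z":0,"ax":0,"ay":0,"az":0,"jaw":1}]'
python3 -c "
from h import *
p,d=read_camera('top');g=p[...,1]
for r in (196,198,200):print(g[r,265:285])"
```

```text
time_s: 21.03
ee_pos: [0.4825, -0.0236, 0.034]
eef_rot: [0.924, 0.382, -0.001, -0.001]
contact_force: [-4.3, -5.4, 0.3]
gripper_width: 0.282
time_s: 21.2
ee_pos: [0.4822, -0.0232, 0.0341]
eef_rot: [0.924, 0.382, -0.002, -0.0]
contact_force: [-6.3, -7.7, 0.1]
gripper_width: 0.277
[ 94  91  90  91  91  91  89  94  97  99  97  94 120 135 131 130 128 126
 127 127]
[ 93  91  91  90  89  92  92  93  98  99 100  99  95 112 131 133 131 130
 130 130]
[ 92  91  91  91  91  92  91  93  98 100  97  97  99  98  93  98 116 124
 131 129]
```

Home was felt: Fy went from 3.5 to 7.7 N, TCP stalled, and the picture edge no longer shows a gap. I'll hold briefly, then retract along the notch axis and take a picture.

```bash
python3 -m handwheel '[{"x":0.3,"y":-0.3,"z":0,"ax":0,"ay":0,"az":0,"jaw":1},{"x":0,"y":0,"z":0,"ax":0,"ay":0,"az":0,"jaw":1},{"x":0,"y":0,"z":0,"ax":0,"ay":0,"az":0,"jaw":1}]'
python3 -m handwheel '[{"x":-1.5,"y":0,"z":0,"ax":0,"ay":0,"az":0,"jaw":1},{"x":-1.5,"y":0,"z":0,"ax":0,"ay":0,"az":0,"jaw":1},{"x":-2,"y":0,"z":0,"ax":0,"ay":0,"az":0,"jaw":1},{"x":-4,"y":0,"z":0,"ax":0,"ay":0,"az":0,"jaw":1},{"x":-6,"y":0,"z":0,"ax":0,"ay":0,"az":0,"jaw":1},{"x":-8,"y":0,"z":0,"ax":0,"ay":0,"az":0,"jaw":1},{"x":-7,"y":0,"z":0,"ax":0,"ay":0,"az":0,"jaw":1},{"x":0,"y":0,"z":0,"ax":0,"ay":0,"az":0,"jaw":1}]'
python3 -c "
from h import *
p,d=read_camera('top');to([.47,-.38,.034],np.pi/4);cv2.imwrite('pics/top10.png',p)
q,_=read_camera('side');g=p[...,1]
for r in (196,198,200):print(g[r,265:285])
a=cv2.resize(p[175:225,255:335],None,fx=10,fy=10,interpolation=cv2.INTER_CUBIC);cv2.imwrite('pics/z9.png',a)"
```

```text
time_s: 21.5
ee_pos: [0.4821, -0.0232, 0.0341]
eef_rot: [0.924, 0.381, -0.002, 0.0]
contact_force: [-5.1, -7.6, 1.0]
gripper_width: 0.277
time_s: 22.17
ee_pos: [0.4616, -0.0443, 0.0345]
eef_rot: [0.924, 0.381, -0.001, -0.0]
contact_force: [-0.3, -0.7, -1.5]
gripper_width: 0.281
t 22.22 pos [462.4 -43.6  34.5] F [-0.1  0.4 -1.1] w 0.279
 now shift mm [-232.   243.7    0.4] turn [-0.0004  0.0003 -0.002 ]  shift after turn [-232.4  243.2    0.5]
[ 91  89  91  90  91  92  89  94  98  98  96  94 120 134 130 129 128 127
 126 127]
[ 93  90  88  90  91  91  90  92  98  98  97  98  95 113 131 131 131 131
 129 129]
[ 94  92  92  91  93  91  92  93  96  97  98  99  97  96  94  97 115 122
 131 130]
```

View pics/z9.png

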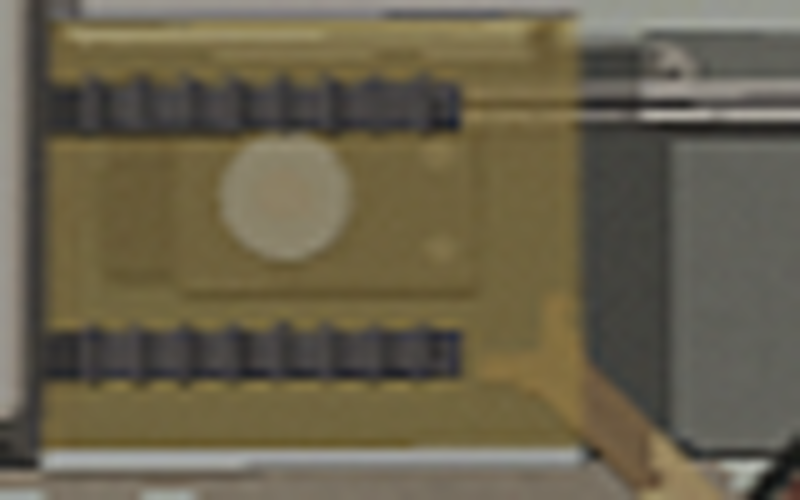

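The flask's nose at zoom x≈178 meets the stop's face with no gap, the pin is hidden, the flask is parallel to the fence, and nothing shifted on the retreat. Now I'll take the stick away and lay it down.

```bash
python3 -m handwheel '[{"x":-8,"y":8,"z":0,"ax":0,"ay":0,"az":0,"jaw":1},{"x":-16,"y":17,"z":0,"ax":0,"ay":0,"az":0,"jaw":1},{"x":-24,"y":25,"z":0,"ax":0,"ay":0,"az":0,"jaw":1},{"x":-26,"y":27.5,"z":0,"ax":0,"ay":0,"az":0,"jaw":1},{"x":-26,"y":27.5,"z":0,"ax":0,"ay":0,"az":0,"jaw":1},{"x":-26,"y":27.5,"z":0,"ax":0,"ay":0,"az":0,"jaw":1},{"x":-26,"y":27.5,"z":0,"ax":0,"ay":0,"az":0,"jaw":1},{"x":-26,"y":27.5,"z":0,"ax":0,"ay":0,"az":0,"jaw":1},{"x":-24,"y":25,"z":0,"ax":0,"ay":0,"az":0,"jaw":1},{"x":-18,"y":18,"z":0,"ax":0,"ay":0,"az":0,"jaw":1},{"x":-12,"y":12.5,"z":0,"ax":0,"ay":0,"az":0,"jaw":1},{"x":0,"y":0,"z":8,"ax":0,"ay":0,"az":0,"jaw":1},{"x":0,"y":0,"z":8,"ax":0,"ay":0,"az":0,"jaw":1},{"x":0,"y":0,"z":5,"ax":0,"ay":0,"az":0,"jaw":1},{"x":0,"y":0,"z":3,"ax":0,"ay":0,"az":0,"jaw":1},{"x":0,"y":0,"z":0,"ax":0,"ay":0,"az":0,"jaw":1}]'
python3 -m handwheel '[{"x":0,"y":0,"z":1,"ax":0,"ay":0,"az":0,"jaw":1},{"x":0,"y":0,"z":1,"ax":0,"ay":0,"az":0,"jaw":1},{"x":0,"y":0,"z":0,"ax":0,"ay":0,"az":0,"jaw":1}]'
python3 -m handwheel '[{"x":0,"y":0,"z":1,"ax":0,"ay":0,"az":0,"jaw":1},{"x":0,"y":0,"z":0.5,"ax":0,"ay":0,"az":0,"jaw":1},{"x":0,"y":0,"z":0,"ax":0,"ay":0,"az":0,"jaw":1}]'
```

```text
time_s: 23.6
ee_pos: [0.471, -0.376, 0.0089]
eef_rot: [0.923, 0.384, -0.0, -0.002]
contact_force: [0.3, 0.8, -1.4]
gripper_width: 0.28
time_s: 23.85
ee_pos: [0.4712, -0.3783, 0.0085]
eef_rot: [0.924, 0.383, 0.0, 0.0]
contact_force: [0.2, 0.4, -2.1]
gripper_width: 0.277
time_s: 24.1
ee_pos: [0.4709, -0.3787, 0.0069]
eef_rot: [0.924, 0.383, -0.0, 0.0]
contact_force: [1.4, 0.6, -2.0]
gripper_width: 0.28
```

```bash
python3 -m handwheel '[{"x":0,"y":0,"z":0.8,"ax":0,"ay":0,"az":0,"jaw":1},{"x":0,"y":0,"z":0,"ax":0,"ay":0,"az":0,"jaw":1}]'
python3 -m handwheel '[{"x":0,"y":0,"z":0,"ax":0,"ay":0,"az":0,"jaw":0.65},{"x":0,"y":0,"z":0,"ax":0,"ay":0,"az":0,"jaw":0.5},{"x":0,"y":0,"z":0,"ax":0,"ay":0,"az":0,"jaw":0.3},{"x":0,"y":0,"z":0,"ax":0,"ay":0,"az":0,"jaw":0},{"x":0,"y":0,"z":0,"ax":0,"ay":0,"az":0,"jaw":0},{"x":0,"y":0,"z":0,"ax":0,"ay":0,"az":0,"jaw":0},{"x":0,"y":0,"z":0,"ax":0,"ay":0,"az":0,"jaw":0},{"x":0,"y":0,"z":0,"ax":0,"ay":0,"az":0,"jaw":0}]' 20
python3 -m handwheel '[{"x":0,"y":0,"z":-8,"ax":0,"ay":0,"az":0,"jaw":0},{"x":0,"y":0,"z":-20,"ax":0,"ay":0,"az":0,"jaw":0},{"x":0,"y":0,"z":-30,"ax":0,"ay":0,"az":0,"jaw":0},{"x":0,"y":0,"z":-35,"ax":0,"ay":0,"az":0,"jaw":0},{"x":0,"y":0,"z":-35,"ax":0,"ay":0,"az":0,"jaw":0},{"x":0,"y":0,"z":-30,"ax":0,"ay":0,"az":0,"jaw":0},{"x":0,"y":0,"z":-20,"ax":0,"ay":0,"az":0,"jaw":0},{"x":-15,"y":15,"z":0,"ax":0,"ay":0,"az":0,"jaw":0},{"x":-25,"y":25,"z":0,"ax":0,"ay":0,"az":0,"jaw":0},{"x":-25,"y":25,"z":0,"ax":0,"ay":0,"az":0,"jaw":0},{"x":-25,"y":25,"z":0,"ax":0,"ay":0,"az":0,"jaw":0},{"x":-15,"y":15,"z":0,"ax":0,"ay":0,"az":0,"jaw":0},{"x":0,"y":0,"z":0,"ax":0,"ay":0,"az":0,"jaw":0},{"x":0,"y":0,"z":0,"ax":0,"ay":0,"az":0,"jaw":0},{"x":0,"y":0,"z":0,"ax":0,"ay":0,"az":0,"jaw":0}]'
python3 - <<'E'
from h import *
p,d=read_camera('top');cv2.imwrite('pics/top11.png',p);q,_=read_camera('side')
g=p[...,1]
for r in (196,198,200):print(g[r,265:285])
px,P=yellow(p,(180,280,370,480),.02);X=dep("top",px,d)[:,2];print("stick",len(P),P.min(0),P.max(0),"z pct",np.percentile(X,[5,50,95]))
t=(P-[.471,-.379])@(np.array([1,1])/2**.5)
for a in np.arange(-.1,.15,.04):
    k=(t>=a)&(t<a+.04);print(round(a,2),k.sum(),np.median(X[k]) if k.any() else None)
c=np.zeros((400,800,3),np.uint8);c[:,:520]=cv2.resize(p[100:300,210:470],None,fx=2,fy=2);c[:280,520:]=cv2.resize(q[120:260,240:380],None,fx=2,fy=2);cv2.imwrite('pics/z10.png',c)
E
```

```text
time_s: 24.27
ee_pos: [0.471, -0.3788, 0.0064]
eef_rot: [0.924, 0.383, 0.0, 0.0]
contact_force: [-0.4, 0.1, 1.3]
gripper_width: 0.281
time_s: 24.93
ee_pos: [0.471, -0.3787, 0.006]
eef_rot: [0.924, 0.383, -0.0, 0.0]
contact_force: [0.3, -0.7, -0.1]
gripper_width: 1.002
time_s: 26.18
ee_pos: [0.4714, -0.5259, 0.1841]
eef_rot: [0.924, 0.383, 0.0, -0.001]
contact_force: [0.8, -0.3, 0.2]
gripper_width: 1.001
[ 91  90  92  90  90  92  90  93  97  99  97  94 122 134 130 130 129 127
 127 127]
[ 91  91  91  90  92  91  91  91  98  99  98  99  95 114 131 133 131 132
 130 131]
[ 94  92  91  92  91  93  89  93  98  99  98 100  98  97  96 100 116 123
 130 129]
stick 600 [ 0.38310642 -0.46069313] [ 0.58734432 -0.25589977] z pct [0.00908374 0.02132316 0.03021012]
-0.1 115 0.024175985417823842
-0.06 105 0.025849301460791452
-0.02 93 0.024479222465583206
0.02 75 0.01781982490289913
0.06 76 0.015617927603765014
0.1 78 0.015448520209549232
0.14 33 0.013734305409372372
```

I've used up the picture views, so I'll check the bystanders numerically against the first picture and then hand in.

```bash
python3 - <<'E'
from h import *
a=cv2.GaussianBlur(cv2.imread("pics/top0.png"),(3,3),0);b=cv2.GaussianBlur(cv2.imread("pics/top11.png"),(3,3),0)
m=(cv2.absdiff(a,b).max(2)>25).astype(np.uint8);n,l,s,c=cv2.connectedComponentsWithStats(cv2.dilate(m,np.ones((3,3))))
print([list(map(int,x)) for x in s[1:] if x[4]>25 and 100<x[1]+x[3]])
hand_in()
E
```

```text
[[309, 184, 276, 216, 15496], [276, 187, 15, 15, 182], [343, 191, 35, 23, 305], [351, 193, 10, 7, 40], [159, 308, 37, 33, 760], [191, 309, 153, 71, 4084], [139, 311, 24, 16, 265], [15, 318, 293, 82, 8626]]
the job is handed in; nothing more can be done
```

The flask is loaded and the job is handed in, at about 26 s of the 67 s allowed. I only moved the flask with the push stick. I pushed it flat against the fence, then seated the notch on its rear corner. From there I fed it along the fence under the shield with about 3–5 N towards the fence, and slowed down to meet the end stop.

**Last checks**
- **At the stop:** the feed force rose from about 3.5 N to 7.7 N and the tool stalled. The picture shows no gap to the stop and the pin is hidden. I have no direct reading of the pin's travel.
- **Against the fence:** the flask looked parallel to the fence, and it did not shift when the stick was drawn back or put down. One depth estimate during the feed gave a yaw of -0.02 rad; the next picture showed the flask flush.
- **Stick:** it lies flat on the table. Its handle top is at 24–26 mm and its head top at about 15 mm. Its head is about 65 mm clear of the end of the bench.
- **Other things:** comparing the first and last top pictures, the changes are where the flask, the stick and the arm were or are. None shows at the bystanders, but one large changed area, from the arm and stick, covers the lower right of the picture.
- **Not done:** the viewer's picture limit was reached, so I checked the last scene by numbers only.

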